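# Draw a guarded flywheel's lock bolt with the hook rod

## Task

The flywheel rig's lock bolt sits under the wire guard where no hand may go. Take the hook rod from its rest, catch the bolt's red post with it and draw the bolt out of the flywheel all the way to its stop, which you have to feel for, then keep a steady pull of 10 to 16 N on it for a second to be sure it is home; never put more than 20 N on the rig with the rod and keep the hand off it. Then lay the rod back in its rest as it was and let go, with the bolt left drawn and the other parts on the bench left alone.

Things in the scene. Friction and masses are not known exactly. Their poses are not given: they have to be found in the camera images.
- rig: Fixed flywheel rig. Green base plate 280 x 200 mm, 12 mm thick; origin at table height on the plate's front edge, below the bolt's line. x points into the rig, away from the robot, along the bolt; y left, z up. Plate: x 0 to 280, y -110 to 90 mm. Steel flywheel 84 mm across at x 153 to 185 mm, up to z = 98 mm; bearing block behind it. Bolt guides (x 6-22 and 123-153 mm) stay below z = 45 mm.
- guard (a point): Yellow wire guard over the bolt, fixed to the rig, axes as the rig's; this point is the front corner of its roof's open right edge, at rig x = 0, y = -20, z = 115 mm. The flat roof of bars (up to 8 mm thick, 26 mm gaps) reaches 160 mm to +x and 106 mm to +y; underside at z = 111 mm. Held up on its left only: front and right side (-y) are open, so a rod lowered beside it can slide in under the roof.
- bolt: Lock bolt with its upright red post, 12 mm thick, 54 mm tall; origin on the post's axis, 68 mm above the table, 32 mm above its foot. Axes as the rig's; it slides only along the rig's x, at y = 0. Starts at rig x = 69 to 101 mm; drawing moves it to -x, to a hidden rigid stop at x = 40 to 56 mm, set differently each time: feel for it. No spring: dry friction of about 5 N holds it where it is left.
- rod: Hook rod, 0.15 to 0.27 kg. Wooden handle along x, 150 mm long, 16 mm wide (y), 20 mm high; origin at the handle's centre, z up as it lies in its rest. A 10 mm thick round steel rod continues along +x to the hook. A brass cap ends the handle at x = -88 mm. Its centre of mass is within 40 mm of the origin.
- hook (a point): Point on the rod where the axis of a caught post lies: x = 179, y = 17, z = 0 mm in the rod's frame. Flat level hook: the steel runs on the rod's x axis to x = 190 mm, there bends to +y for 34 mm, then turns back towards the handle by 14 mm (centre lines; its tip ends at x = 171 mm). It is open towards the handle and 24 mm wide inside (y 5 to 29 mm).
- rest: Fixed blue rest; base plate 240 x 60 x 10 mm at x -180 to 60 mm from its origin (table height). Two uprights, 12 mm thick, 46 mm wide, at x = -145 and -35 mm carry the handle's underside at z = 65 mm between cheeks 22 mm apart that rise to z = 79 mm. The rod lies with its origin at x = -90, y = 0, z = 75 mm here, axes parallel to the rest's (hook to +x). Grip it between the uprights.
- bearing_a: Loose ball bearing 72 mm across, 18 mm high; origin under its centre. Leave alone.
- bearing_b: Loose ball bearing 56 mm across, 14 mm high; origin under its centre. Leave alone.
- piston: Loose aluminium piston standing, 74 mm across, 62 mm high; origin under its centre. Leave alone.
- gear: Loose dark gear 66 mm across, 14 mm high with a hub to 24 mm; origin under its centre. Leave alone.
- valve: Loose copper-coloured engine valve standing on its head, 36 mm across, 95 mm high; origin under its centre. Leave alone.
- hammer: Loose hammer with a wooden handle, lying along its x. Leave alone.
Mind the look-alikes: they are no part of the job. Of the things like the rest, leave any that is green or pink; of the rest the larger one is meant.

How it is judged:
By the outcome, as a careful person would: the job done as asked, in the order asked, and still so for the second after the job is handed in, with the robot touching nothing.
It also fails if it takes over 67 s, if anything falls off the work surface, if the arm or the gripper's body presses on something with over 40 N, if the wrist force passes 120 N, or if a joint passes its speed limit or range.

## Robot

A 6-joint arm with a two-finger parallel gripper is mounted at the origin on the work surface. World frame = base frame: x ahead of the robot, y to its left, z up, the work surface at z = 0. Lengths are in mm, angles in rad, forces in N, time in s.
With the tool pointing down it reaches from about 350 to 775 mm from the base axis. Payload 5.5 kg.
Tool frame: the origin (TCP) lies at the very end of the fingers, on their centre line; the grasp point (between the pads) lies 19 mm behind it; x points along the fingers, y is the direction in which the jaws open and shut, and the axes are right-handed (so a half turn about x gives the same grasp; the last joint's range is limited). The gripper opens to 85 mm and grips with 20 to 120 N. Pads are 22 mm wide; open, the fingers measure 114 mm over their backs; the gripper's body (76 mm by 85 mm) begins 54 mm behind the grasp point. The pads swing forward as they close: fully open they stand 13 mm farther back than shut.
Start: joints at [1.145, 0.313, 0.046, 1.304, 0, 1.431], TCP at [162.131, 551.711, 231.323] pointing down, gripper open.
Joint ranges: [-2.76, 2.76], [-0.86, 1.69], [-1.03, 1.26], [-2.2, 2.34], [-1.47, 1.5], [-3.14, 3.14]. Speed limits (rad/s): [2.57, 2.57, 3.14, 3.14, 3.14, 3.14].

## Interface

Orientations are given as a rotation vector (axis times angle).
In Python, from cell import bot gives the robot as it stands.
- The arm moves only by the shell command python3 -m handwheel 'ROWS' [FORCE]. ROWS is JSON, a list of rows, each an object with "offset": the shift along the tool's x, y, z in mm, a list of three; "turn": the turn, a rotation vector about the tool's x, y, z in degrees, a list of three; "grip": the finger opening in mm, from 0 to 85.4. A call has 1 to 12 rows; each row is the pose to reach, as a shift and turn from the pose measured when the call began, along the tool's axes at that moment; what a row does not reach only later rows make up. A row lasts 1/8 s, in which the tool goes at most 62.5 mm and 10.7 degrees, less where a joint would pass 70% of its speed; a pose out of reach is approached as far as the arm can. A call with a gripper value outside its range is refused whole. The fingers move at their own pace and stop on an object; FORCE is the grip in N (left out, the last holds). Time passes only in rows, so rows that repeat a pose let the fingers close. It gives the time, the measured TCP pose, the force and the opening at its end, in the units of the state.
- bot.get_obs(): the state, without advancing time (a new reading comes with each control period).
- bot.camera(name): name is "side" or "top"; returns a dict with "img" (400x640x3 uint8, red, green, blue), "fx", "fy", "cx", "cy" (pixels), "distortion" ([k1, k2, p1, p2, k3] as OpenCV has them; the pictures are not rectified), "xyz" and "orientation" of the camera in the world. Camera axes: x right, y up, looking along -z (the intrinsics and any distortion apply to the point x, -y, -z); pixel columns grow to the right and rows downward; lengths in mm; the calibration is good to about 2 mm. A picture is of the moment at which its call begins. There is no depth.
- bot.close_job(): hands the job in, once; it reports no verdict.
The state is a dict: "t": time; "q": joint angles; "dq": joint speeds; "joint_efforts": joint torques, N m; "eef_pos": TCP position; "orientation": TCP orientation; "wrist_force": force on the tool from outside, world axes, zero at the start; "torque": the same for the moment, N m; "opening": finger opening in mm.
Only numpy, scipy, OpenCV 4.12 (cv2) and the standard library are available. Lean on these libraries where they do the work, as an engineer would, in place of code of your own. Each camera call takes 0.05 s, during which the arm holds its last target.

## Working session

There is one attempt and no reset: what is moved stays moved. The work goes in short steps, Python scripts to look and compute and a shell command to move; the robot and the scene stay as the last step left them, time stands still between calls to the robot, and variables do not carry over. Pictures are saved under pics/ and viewed, and the job is handed in when it is done.

```bash
ls; mkdir -p pics; python3 - <<'E'
from cell import bot
import cv2,json
print(bot.get_obs())
for n in("side","top"):
    c=bot.camera(n); cv2.imwrite(f"pics/{n}0.png",c["img"][:,:,::-1])
    print({k:v for k,v in c.items() if k!="img"})
E
```

```text
pics
{'t': 0.0, 'q': array([1.14539036e+00, 3.13993274e-01, 4.49980082e-02, 1.30359080e+00,
       4.06008812e-05, 1.43122555e+00]), 'dq': array([-0.00058956, -0.00035345, -0.00025949,  0.00043683,  0.00073472,
       -0.00018636]), 'joint_efforts': array([-3.62849150e-04, -4.80624926e+01,  2.98531455e+01,  1.92585401e-02,
       -2.74909480e-04, -1.78284694e-07]), 'eef_pos': array([161.90096146, 551.21953643, 230.42069826]), 'orientation': array([ 0.22302796,  1.55966563, -0.22571777]), 'wrist_force': array([ 0.2071009 , -0.10177972,  0.72540804]), 'torque': array([ 0.01011369,  0.00901513, -0.00207967]), 'opening': 85.23791404280863}
{'fx': 370.70198121239196, 'fy': 370.70198121239196, 'cx': 322.96420546601587, 'cy': 198.29438909907904, 'distortion': array([-0.05799232,  0.        ,  0.        ,  0.        ,  0.        ]), 'xyz': array([ 106.84833621, -495.24940209,  806.41317674]), 'orientation': array([ 0.75483906, -0.27967514, -0.722814  ])}
{'fx': 393.5987022959525, 'fy': 393.5987022959525, 'cx': 313.60553002773815, 'cy': 200.0753792221674, 'distortion': array([-0.09825794,  0.        ,  0.        ,  0.        ,  0.        ]), 'xyz': array([ 333.32531306,   39.8509336 , 1276.05413995]), 'orientation': array([ 0.14908416, -0.16517152, -1.55874731])}
```

View pics/side0.png

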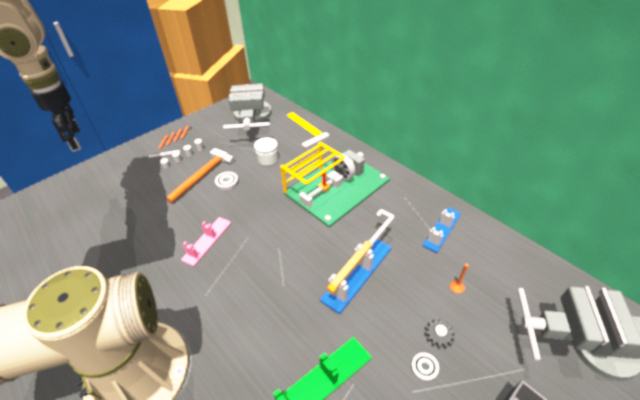

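View pics/top0.png

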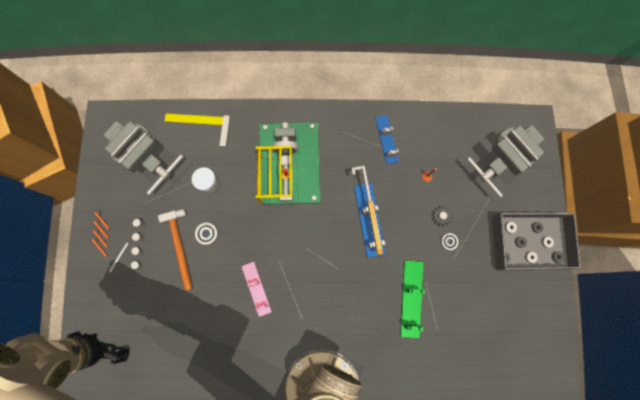

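Top view: rest-like things are the large blue one with the rod at (370,215), a small blue one at (388,140), a green one at (412,300) and a pink one at (257,290). The large blue one fits, since it is the larger of the blues and carries the rod. The rig is at (290,163), with the red post near (286,172). Next I'll confirm this in enlarged crops.

```bash
cat > h.py <<'E'
import numpy as np,cv2
from scipy.spatial.transform import Rotation as R
def K(c): return np.array([[c['fx'],0,c['cx']],[0,c['fy'],c['cy']],[0,0,1.]])
def ray(c,uv):
    p=cv2.undistortPoints(np.array(uv,float).reshape(-1,1,2),K(c),c['distortion']).reshape(-1,2)
    d=np.c_[p[:,0],-p[:,1],-np.ones(len(p))]
    return R.from_rotvec(c['orientation']).apply(d)
def plane(c,uv,z):
    d=ray(c,uv); o=c['xyz']; return o+d*((z-o[2])/d[:,2])[:,None]
def proj(c,P):
    P=np.atleast_2d(P).astype(float); q=R.from_rotvec(c['orientation']).inv().apply(P-c['xyz'])*[1,-1,-1]
    return cv2.projectPoints(q,np.zeros(3),np.zeros(3),K(c),c['distortion'])[0].reshape(-1,2)
def tri(c1,u1,c2,u2):
    d1=ray(c1,[u1])[0];d2=ray(c2,[u2])[0];A=np.c_[d1,-d2]
    s=np.linalg.lstsq(A,c2['xyz']-c1['xyz'],rcond=None)[0]
    a=c1['xyz']+s[0]*d1;b=c2['xyz']+s[1]*d2
    return (a+b)/2,np.linalg.norm(a-b)
def crop(c,x0,y0,x1,y1,k,fn):
    cv2.imwrite(fn,cv2.resize(c['img'][y0:y1,x0:x1,::-1],None,fx=k,fy=k,interpolation=cv2.INTER_CUBIC))
E
python3 - <<'E'
from cell import bot
from h import *
import pickle
t=bot.camera("top");s=bot.camera("side");pickle.dump((t,s),open("c0.pkl","wb"))
crop(t,250,110,400,265,5,"pics/tcrop.png".replace("crop","c1"))
crop(s,270,130,400,310,3.3,"pics/sc1.png")
E
python3 -c "
import cv2
for n in('tc1','sc1'):
    i=cv2.imread(f'pics/{n}.png');print(i.shape)
    if i.shape[0]>600: cv2.imwrite(f'pics/{n}.png',cv2.resize(i,None,fx=590/i.shape[0],fy=590/i.shape[0]))"
```

```text
(775, 750, 3)
(594, 429, 3)
```

View pics/tc1.png

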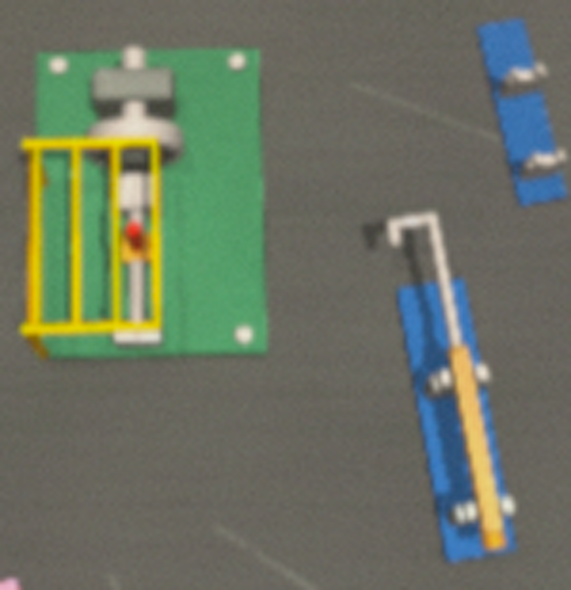

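View pics/sc1.png

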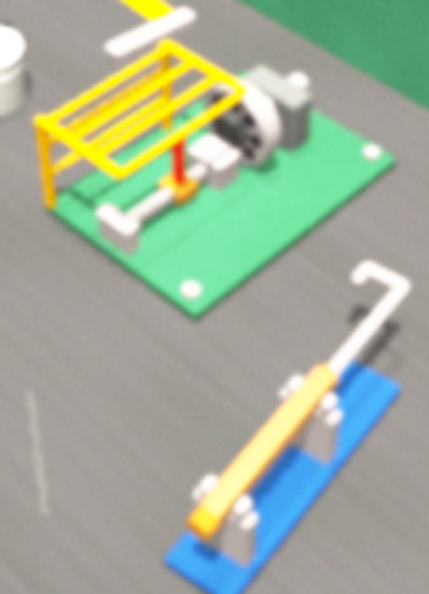

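The crops confirm it: the rod lies in the large blue rest with its hook bending left (+y), and the red post stands under the yellow guard's right strip. Now measuring.

```bash
cat > meas.py <<'E'
from h import *
import pickle,sys
t,s=pickle.load(open("c0.pkl","rb"))
def big(m):
    n,l,st,ce=cv2.connectedComponentsWithStats(m.astype(np.uint8)); 
    return [(l==i) for i in np.argsort(-st[1:,4])+1]
def hsv(c): return cv2.cvtColor(c['img'],cv2.COLOR_RGB2HSV).astype(int)
def roi(m,x0,y0,x1,y1):
    o=np.zeros_like(m);o[y0:y1,x0:x1]=m[y0:y1,x0:x1];return o
for n,c,rr,rh in(("top",t,(250,115,325,210),(345,160,390,262)),("side",s,(280,145,392,225),(320,205,396,310))):
    H=hsv(c);h,sa,v=H[...,0],H[...,1],H[...,2]
    g=roi((h>60)&(h<95)&(sa>90)&(v>60),*rr)
    if n=="top":
        pts=np.argwhere(g)[:,::-1]
        P=plane(c,pts,12)[:,:2]
        r=cv2.minAreaRect(P.astype(np.float32)); print("green rect",r, cv2.boxPoints(r).round(1).tolist())
    hd=roi((h>10)&(h<25)&(sa>80)&(v>120),*rh)
    m=big(hd)[0];pts=np.argwhere(m)[:,::-1]
    r=cv2.minAreaRect(plane(c,pts,85 if n=="top" else 80)[:,:2].astype(np.float32));print(n,"handle",m.sum(),r,cv2.boxPoints(r).round(1).tolist())
    b=roi((h>98)&(h<120)&(sa>120)&(v>60),*((345,160,390,262) if n=="top" else (320,230,396,312)))
    pts=np.argwhere(b)[:,::-1]
    r=cv2.minAreaRect(plane(c,pts,10)[:,:2].astype(np.float32));print(n,"blue",b.sum(),r,cv2.boxPoints(r).round(1).tolist())
    red=roi(((h<8)|(h>172))&(sa>140)&(v>90),*rr)
    m=big(red)[0];pts=np.argwhere(m)[:,::-1];print(n,"red",m.sum(),pts.min(0),pts.max(0),pts.mean(0))
    ye=roi((h>20)&(h<35)&(sa>120)&(v>120),*rr);pts=np.argwhere(ye)[:,::-1]
    r=cv2.minAreaRect(plane(c,pts,113)[:,:2].astype(np.float32));print(n,"yellow",r,cv2.boxPoints(r).round(1).tolist())
E
python3 meas.py
```

```text
green rect ((719.15673828125, 110.05845642089844), (277.7160949707031, 195.17581176757812), 2.0468380451202393) [[576.9000244140625, 202.60000610351562], [583.9000244140625, 7.599999904632568], [861.4000244140625, 17.5], [854.4000244140625, 212.5]]
top handle 286 ((493.31573486328125, -159.29490661621094), (163.4876251220703, 17.92499542236328), 9.48051643371582) [[411.20001220703125, -163.89999389648438], [414.20001220703125, -181.60000610351562], [575.4000244140625, -154.6999969482422], [572.5, -137.0]]
top blue 691 ((571.8158569335938, -158.34774780273438), (108.92195892333984, 327.4206848144531), 85.10519409179688) [[404.1000061035156, -198.60000610351562], [730.2999877929688, -226.60000610351562], [739.5999755859375, -118.0999984741211], [413.29998779296875, -90.0999984741211]]
top red 14 [283 169] [286 173] [284.85714286 170.71428571]
top yellow ((652.7813720703125, 152.42636108398438), (177.9225616455078, 111.94882202148438), 2.116865873336792) [[561.7999877929688, 205.10000610351562], [565.9000244140625, 93.19999694824219], [743.7000122070312, 99.80000305175781], [739.5999755
[... 195 characters left out ...]
0], [572.7000122070312, -172.6999969482422], [570.5999755859375, -149.1999969482422]]
side blue 1062 ((523.6500244140625, -157.3216552734375), (241.3133544921875, 60.408138275146484), 9.412068367004395) [[399.70001220703125, -147.3000030517578], [409.6000061035156, -206.89999389648438], [647.5999755859375, -167.39999389648438], [637.7000122070312, -107.80000305175781]]
side red 22 [323 174] [325 183] [323.81818182 178.86363636]
side yellow ((639.6049194335938, 136.6653594970703), (206.88211059570312, 185.83180236816406), 47.69464874267578) [[501.29998779296875, 122.69999694824219], [638.7000122070312, -2.4000000953674316], [777.9000244140625, 150.60000610351562], [640.5, 275.70001220703125]]
```

```bash
cat > m2.py <<'E'
exec(open("meas.py").read().split("for n,c,rr")[0])
H=hsv(t);h,sa,v=H[...,0],H[...,1],H[...,2]
b=big(roi((h>98)&(h<120)&(sa>120)&(v>60),345,172,390,262))[0]
pts=np.argwhere(b)[:,::-1];r=cv2.minAreaRect(plane(t,pts,10)[:,:2].astype(np.float32));print("blue top",b.sum(),r)
# rest pose from side blue
for lab,(cx,cy),a in(("side",(523.65,-157.32),9.412),("top",r[0],r[2])):
    a=np.deg2rad(a if a<45 else a-90);d=np.array([np.cos(a),np.sin(a)]);print(lab,"rod origin from rest",np.array([cx,cy])-30*d,np.rad2deg(a))
# axis of the handle in top: fit
hd=big(roi((h>10)&(h<25)&(sa>80)&(v>120),345,160,390,262))[0]
P=plane(t,np.argwhere(hd)[:,::-1],83)[:,:2];print("handle mean",P.mean(0),cv2.fitLine(P.astype(np.float32),cv2.DIST_L2,0,.01,.01).ravel())
# predictions
def rigpt(p,o=(578.9,115.05),a=2.05):
    a=np.deg2rad(a);p=np.atleast_2d(p);return np.c_[o[0]+np.cos(a)*p[:,0]-np.sin(a)*p[:,1],o[1]+np.sin(a)*p[:,0]+np.cos(a)*p[:,1],p[:,2]]
cor=[[0,-110,12],[0,90,12],[280,90,12],[280,-110,12],[0,-20,115],[160,-20,115],[160,86,115],[0,86,115]]
for c,n in((t,"top"),(s,"side")):
    print(n,proj(c,rigpt(cor)).round(1).tolist())
    H=hsv(c);h,sa,v=H[...,0],H[...,1],H[...,2]
    red=roi(((h<8)|(h>172))&(sa>130)&(v>80),*((278,160,292,180) if n=="top" else (315,165,335,195)))
    for y,x in np.argwhere(red)[:]: print((x,y),end=" ")
    for X in(60,70,80,90,100): print("\nX",X,proj(c,rigpt([[X,0,36],[X,0,68],[X,0,90]])).round(1).tolist(),end="")
    print()
    im=cv2.resize(c['img'][:,:,::-1],None,fx=6,fy=6,interpolation=cv2.INTER_CUBIC)
    for q in (proj(c,rigpt(cor))+.5)*6: cv2.drawMarker(im,tuple(int(z) for z in q),(255,0,255),0,14,1)
    x0,y0=(250,115) if n=="top" else (275,140)
    cv2.imwrite(f"pics/chk_{n}.png",im[y0*6:y0*6+(600 if n=="top" else 590),x0*6:x0*6+(480 if n=="top" else 720)])
E
python3 m2.py
```

```text
blue top 590 ((526.015380859375, -140.733154296875), (238.8980712890625, 34.4844856262207), 8.376818656921387)
side rod origin from rest [ 494.05386201 -162.22597758] 9.412
top rod origin from rest [ 496.33544018 -145.10363728] 8.376818656921387
handle mean [ 491.76012495 -159.50651564] [ 9.8633188e-01  1.6477080e-01  4.9176013e+02 -1.5950652e+02]
top [[320.4, 202.3], [259.3, 204.0], [259.3, 123.7], [317.6, 122.2], [291.6, 196.5], [290.6, 146.1], [256.5, 147.0], [256.4, 197.5]]
(np.int64(284), np.int64(169)) (np.int64(285), np.int64(169)) (np.int64(286), np.int64(169)) (np.int64(283), np.int64(170)) (np.int64(284), np.int64(170)) (np.int64(285), np.int64(170)) (np.int64(286), np.int64(170)) (np.int64(284), np.int64(171)) (np.int64(285), np.int64(171)) (np.int64(286), np.int64(171)) (np.int64(284), np.int64(172)) (np.int64(285), np.int64(172)) (np.int64(285), np.int64(173)) (np.int64(286), np.int64(173)) 
X 60 [[286.1, 183.6], [285.5, 181.2], [285.1, 179.5]]
X 70 [[286.1, 180.6], [285.5, 178.1], [285.1, 176.4]]
X 80 [[286.0, 177.7], [285.4, 175.1], [285.0, 173.3]]
X 90 [[286.0, 174.7]
[... 476 characters left out ...]
nt64(324), np.int64(178)) (np.int64(323), np.int64(179)) (np.int64(324), np.int64(179)) (np.int64(325), np.int64(179)) (np.int64(323), np.int64(180)) (np.int64(324), np.int64(180)) (np.int64(325), np.int64(180)) (np.int64(323), np.int64(181)) (np.int64(324), np.int64(181)) (np.int64(325), np.int64(181)) (np.int64(323), np.int64(182)) (np.int64(324), np.int64(182)) (np.int64(325), np.int64(182)) (np.int64(324), np.int64(183)) 
X 60 [[317.0, 189.3], [316.7, 181.5], [316.4, 175.9]]
X 70 [[319.4, 187.6], [319.1, 179.8], [318.9, 174.2]]
X 80 [[321.7, 186.0], [321.4, 178.2], [321.3, 172.6]]
X 90 [[324.0, 184.4], [323.8, 176.6], [323.7, 171.0]]
X 100 [[326.3, 182.8], [326.1, 174.9], [326.0, 169.4]]
```

View pics/chk_top.png

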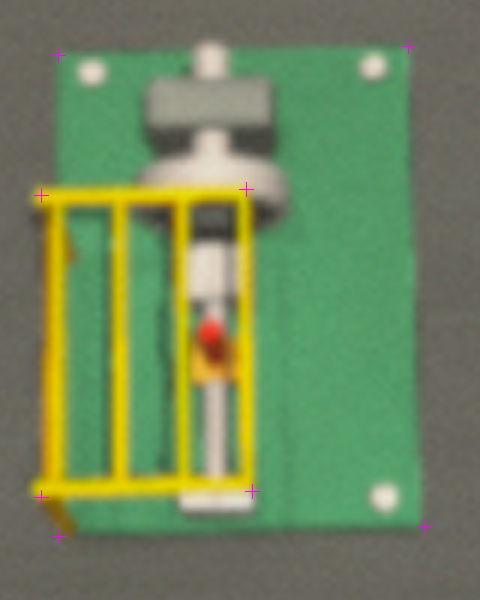

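View pics/chk_side.png

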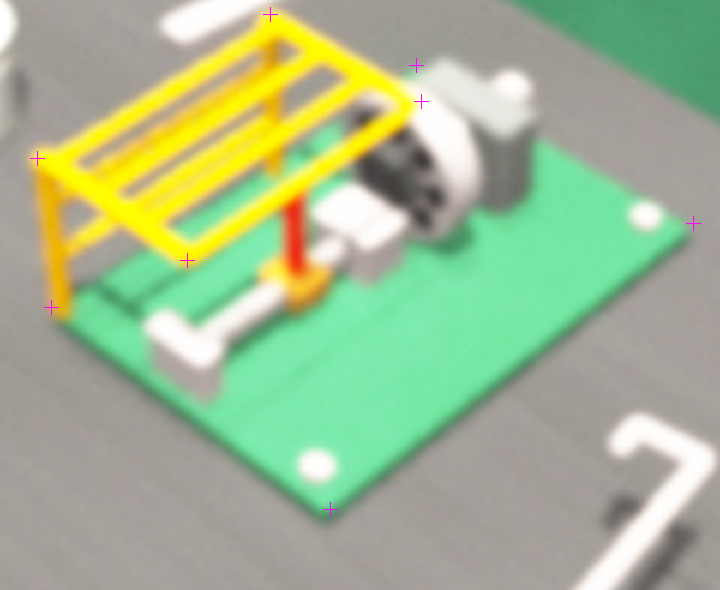

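The predicted rig corners land on the plate and roof corners in both views, and the red post fits rig x of about 90. Next I'll overlay the rod and rest prediction.

```bash
cat > m3.py <<'E'
exec(open("meas.py").read().split("for n,c,rr")[0])
def fr(p,o,a):
    a=np.deg2rad(a);p=np.atleast_2d(p).astype(float);return np.c_[o[0]+np.cos(a)*p[:,0]-np.sin(a)*p[:,1],o[1]+np.sin(a)*p[:,0]+np.cos(a)*p[:,1],p[:,2]]
O=(496.5,-161.5);A=9.4
rod=[[-88,0,75],[75,0,75],[190,0,75],[190,34,75],[176,34,75],[-88,8,85],[-88,-8,85],[75,8,85],[75,-8,85]]
rest=[[-90,-30,10],[-90,30,10],[150,30,10],[150,-30,10]]
for c,n,(x0,y0) in((t,"top",(335,160)),(s,"side",(315,200))):
    im=cv2.resize(c['img'][:,:,::-1],None,fx=5.5,fy=5.5,interpolation=cv2.INTER_CUBIC)
    for P,col in((rod,(255,0,255)),(rest,(0,255,0))):
        for q in (proj(c,fr(P,O,A))+.5)*5.5: cv2.drawMarker(im,tuple(int(z) for z in q),col,0,12,1)
    cv2.imwrite(f"pics/rod_{n}.png",im[int(y0*5.5):int(y0*5.5)+600,int(x0*5.5):int(x0*5.5)+480])
# sub-pixel triangulations
E
python3 m3.py
```

```text
(no output)
```

View pics/rod_top.png

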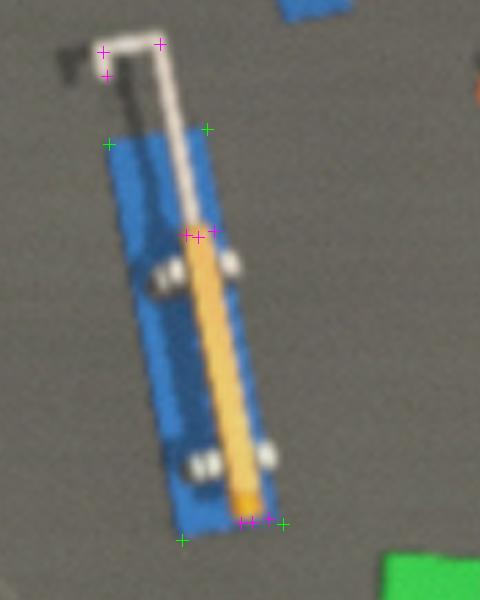

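View pics/rod_side.png

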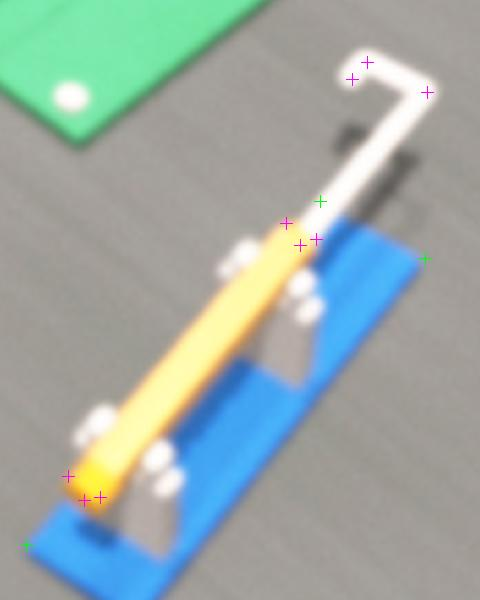

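```bash
sed -i 's/^O=.*/O=(499,-159.5);A=8.8/' m3.py; python3 m3.py
```

```text
(no output)
```

View pics/rod_top.png

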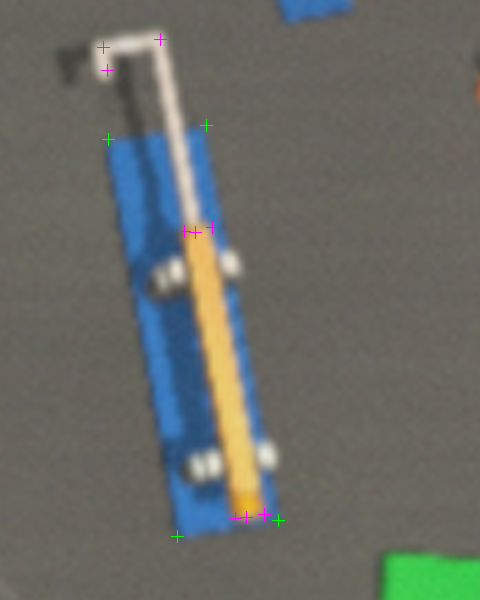

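View pics/rod_side.png

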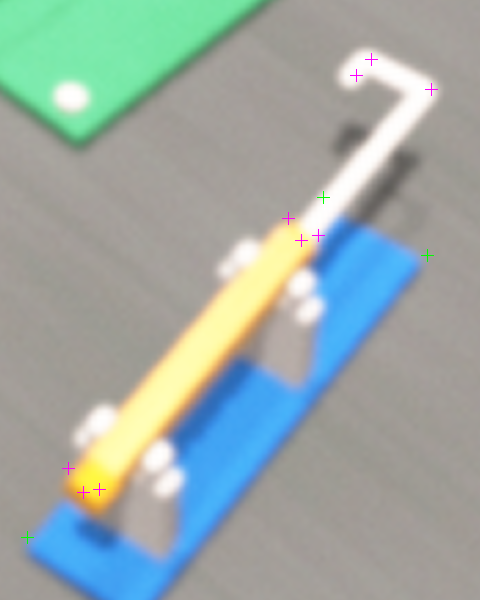

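```bash
cat > plan.py <<'E'
from h import *
from cell import bot
def tgt(yaw,flip=1):
    a=np.deg2rad(yaw);X=np.array([np.cos(a),np.sin(a),0]);Y=np.array([-np.sin(a),np.cos(a),0]);Z=np.array([0,0,1.])
    return R.from_matrix(np.c_[-Z,Y*flip,X*flip])
def plan(p,yaw,flip=1):
    o=bot.get_obs();T=R.from_rotvec(o['orientation'])
    return T.inv().apply(np.array(p)-o['eef_pos']).round(1),np.rad2deg((T.inv()*tgt(yaw,flip)).as_rotvec()).round(2)
def state():
    o=bot.get_obs();M=R.from_rotvec(o['orientation']).as_matrix()
    print("t",round(o['t'],2),"p",o['eef_pos'].round(1),"tooly",M[:,1].round(3),"toolz",M[:,2].round(3),"F",o['wrist_force'].round(2),"open",round(o['opening'],1),"q",o['q'].round(2))
E
python3 -c "
from plan import *
state()
for f in(1,-1): print(plan([498,-160.5,160],9.1,f))"
```

```text
t 0.2 p [162.  551.4 230.7] tooly [ 0.282  0.959 -0.001] toolz [ 0.959 -0.282 -0.   ] F [ 0.62 -0.48  0.65] open 85.5 q [ 1.15  0.31  0.05  1.3  -0.    1.43]
(array([  71.3, -588.2,  523.1]), array([-2.547e+01, -2.000e-02,  6.000e-02]))
(array([  71.3, -588.2,  523.1]), array([1.5453e+02, 8.0000e-02, 3.0000e-02]))
```

```bash
python3 -m handwheel '[{"offset":[15,-60,53],"turn":[-3,0,0],"grip":45},{"offset":[30,-120,106],"turn":[-6,0,0],"grip":45},{"offset":[40,-180,160],"turn":[-10,0,0],"grip":45},{"offset":[50,-240,213],"turn":[-13,0,0],"grip":45},{"offset":[60,-300,267],"turn":[-16,0,0],"grip":45},{"offset":[71,-360,320],"turn":[-19,0,0],"grip":45},{"offset":[71,-420,373],"turn":[-22,0,0],"grip":45},{"offset":[71,-480,427],"turn":[-25.5,0,0],"grip":45},{"offset":[71,-540,480],"turn":[-25.5,0,0],"grip":45},{"offset":[71,-588,523],"turn":[-25.5,0,0],"grip":45},{"offset":[71,-588,523],"turn":[-25.5,0,0],"grip":45},{"offset":[71,-588,523],"turn":[-25.5,0,0],"grip":45}]'
python3 -c "
from plan import *
state();print(plan([498,-160.5,55],9.1))
for n in('top','side'):
  c=bot.camera(n); crop(c,*((320,140,410,270) if n=='top' else (300,180,420,320)),4.2,f'pics/pre_{n}.png')"
```

```text
t: 1.7
eef_pos: [480.6, -124.5, 161.2]
orientation: [-0.125, 1.567, 0.124]
wrist_force: [1.7, 0.8, 0.3]
opening: 45.0
t 1.7 p [ 480.6 -124.5  161.2] tooly [-0.158  0.987 -0.001] toolz [ 0.987  0.158 -0.   ] F [1.7  0.84 0.28] open 45.0 q [-0.41  0.2  -0.28  1.09 -0.   -0.57]
(array([106.2, -38.2,  11.6]), array([-0.01, -0.01,  0.05]))
```

```bash
python3 -m handwheel '[{"offset":[20,-38,11.5],"turn":[0,0,0],"grip":45},{"offset":[35,-38,11.5],"turn":[0,0,0],"grip":45},{"offset":[35,-38,11.5],"turn":[0,0,0],"grip":45},{"offset":[35,-38,11.5],"turn":[0,0,0],"grip":45}]'
python3 -c "
from plan import *
state();print(plan([498,-160.5,55],9.1))
for n in('top','side'):
  c=bot.camera(n); crop(c,*((320,140,410,270) if n=='top' else (300,180,420,320)),4.2,f'pics/pre2_{n}.png')"
```

```text
t: 2.3
eef_pos: [499.5, -162.6, 126.3]
orientation: [-0.124, 1.566, 0.119]
wrist_force: [0.8, -0.6, 0.9]
opening: 45.1
t 2.3 p [ 499.5 -162.6  126.3] tooly [-0.154  0.988 -0.003] toolz [0.988 0.154 0.001] F [ 0.76 -0.56  0.86] open 45.1 q [-0.47  0.27 -0.27  1.02 -0.   -0.62]
(array([71.3,  2.5, -1.3]), array([-0.25,  0.06,  0.18]))
```

View pics/pre2_side.png

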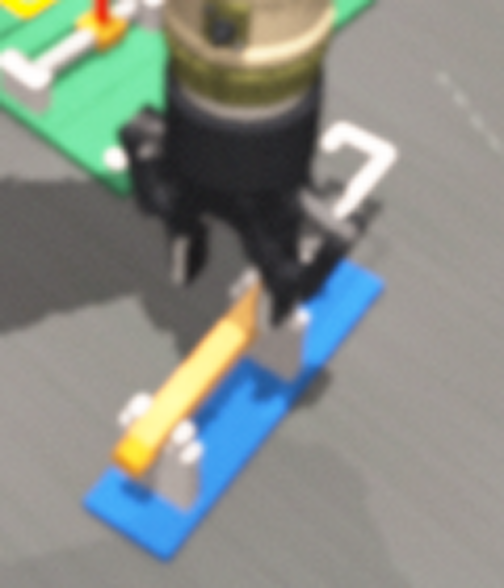

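View pics/pre2_top.png

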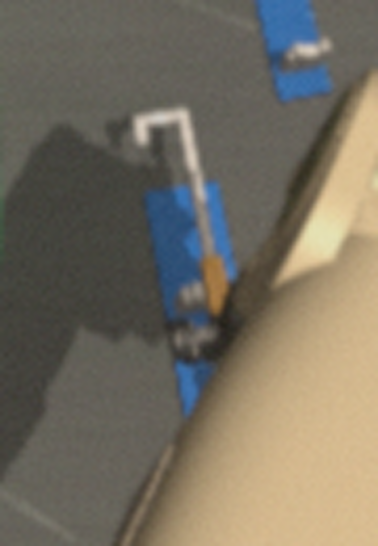

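```bash
python3 -m handwheel '[{"offset":[35,2,-1.5],"turn":[0,0,0],"grip":45},{"offset":[60,2,-1.5],"turn":[0,0,0],"grip":45},{"offset":[71,2,-1.5],"turn":[0,0,0],"grip":45},{"offset":[71,2,-1.5],"turn":[0,0,0],"grip":30},{"offset":[71,2,-1.5],"turn":[0,0,0],"grip":10},{"offset":[71,2,-1.5],"turn":[0,0,0],"grip":10},{"offset":[71,2,-1.5],"turn":[0,0,0],"grip":10},{"offset":[71,2,-1.5],"turn":[0,0,0],"grip":10}]' 20
python3 -c "
from plan import *
state();print(plan([498,-160.5,55],9.1))"
```

```text
t: 3.4
eef_pos: [499.4, -161.8, 56.9]
orientation: [-0.125, 1.563, 0.118]
wrist_force: [-0.9, 0.6, 6.1]
opening: 15.7
t 3.4 p [ 499.4 -161.8   56.9] tooly [-0.154  0.988 -0.005] toolz [0.988 0.154 0.004] F [-0.92  0.6   6.14] open 15.7 q [-0.47  0.33 -0.38  0.85 -0.   -0.62]
(array([ 1.9,  1.5, -1.2]), array([-0.25,  0.23,  0.29]))
```

Grasped at an opening of 15.7 against the 16 mm handle. Firming the grip, then lifting.

```bash
python3 -m handwheel '[{"offset":[0,0,0],"turn":[0,0,0],"grip":5},{"offset":[0,0,0],"turn":[0,0,0],"grip":5},{"offset":[0,0,0],"turn":[0,0,0],"grip":5}]' 90
python3 -c "
from plan import *
state()"
python3 -m handwheel '[{"offset":[-6,0,0],"turn":[0,0,0],"grip":5},{"offset":[-20,0,0],"turn":[0,0,0],"grip":5},{"offset":[-35,0,0],"turn":[0,0,0],"grip":5},{"offset":[-45,0,0],"turn":[0,0,0],"grip":5},{"offset":[-45,0,0],"turn":[0,0,0],"grip":5},{"offset":[-45,0,0],"turn":[0,0,0],"grip":5}]'
python3 -c "
from plan import *
state()
c=bot.camera('side'); crop(c,280,130,420,310,3.3,'pics/lift_side.png')"
```

```text
t: 3.78
eef_pos: [499.5, -161.9, 57.1]
orientation: [-0.125, 1.563, 0.117]
wrist_force: [-1.2, 1.5, 2.8]
opening: 14.9
t 3.77 p [ 499.5 -161.9   57.1] tooly [-0.154  0.988 -0.005] toolz [0.988 0.154 0.004] F [-1.19  1.45  2.82] open 14.9 q [-0.47  0.33 -0.38  0.85 -0.   -0.62]
t: 4.53
eef_pos: [499.1, -161.6, 102.0]
orientation: [-0.125, 1.563, 0.117]
wrist_force: [-0.2, -0.4, -3.0]
opening: 14.4
t 4.53 p [ 499.1 -161.6  102. ] tooly [-0.154  0.988 -0.005] toolz [0.988 0.154 0.004] F [-0.15 -0.44 -2.97] open 14.4 q [-0.47  0.29 -0.32  0.96 -0.   -0.62]
```

View pics/lift_side.png

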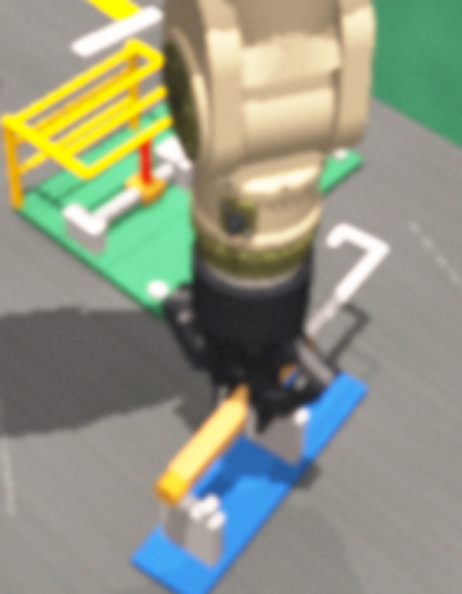

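```bash
cat >> plan.py <<'E'
def rigpt(p,o=(578.9,115.05),a=2.05):
    a=np.deg2rad(a);return np.array([o[0]+np.cos(a)*p[0]-np.sin(a)*p[1],o[1]+np.sin(a)*p[0]+np.cos(a)*p[1],p[2]])
def inrig(p,o=(578.9,115.05),a=2.05):
    a=np.deg2rad(a);d=np.array(p)[:2]-o;return np.array([np.cos(a)*d[0]+np.sin(a)*d[1],-np.sin(a)*d[0]+np.cos(a)*d[1]])
E
python3 -c "
from plan import *
for p in([-65,-80,102],[-65,-80,54]): print(rigpt(p),plan(rigpt(p),2.05))"
```

```text
[516.8033299   32.77604566 102.        ] (array([ -1.1, 189.2,  47.6]), array([6.8 , 0.23, 0.27]))
[516.8033299   32.77604566  54.        ] (array([ 46.9, 189.5,  47.4]), array([6.8 , 0.23, 0.27]))
```

```bash
python3 -m handwheel '[{"offset":[-3,30,8],"turn":[1,0,0],"grip":5},{"offset":[-3,70,18],"turn":[3,0,0],"grip":5},{"offset":[-2,110,28],"turn":[4.5,0.2,0.2],"grip":5},{"offset":[-1,150,38],"turn":[6,0.2,0.2],"grip":5},{"offset":[-1,180,45],"turn":[6.8,0.2,0.3],"grip":5},{"offset":[-1,189,47.5],"turn":[6.8,0.2,0.3],"grip":5},{"offset":[-1,189,47.5],"turn":[6.8,0.2,0.3],"grip":5},{"offset":[-1,189,47.5],"turn":[6.8,0.2,0.3],"grip":5}]'
python3 -c "
from plan import *
import pickle
state();print(inrig(bot.get_obs()['eef_pos']),plan(rigpt([-65,-80,54]),2.05))
T=bot.camera('top');S=bot.camera('side')
pickle.dump((T,S),open('c1.pkl','wb'))
crop(T,250,110,370,240,4.5,'pics/e_top.png');crop(S,280,130,420,270,4.2,'pics/e_side.png')"
```

```text
t: 5.58
eef_pos: [516.7, 31.7, 101.8]
orientation: [-0.027, 1.57, 0.028]
wrist_force: [0.5, -0.5, -3.2]
opening: 14.9
t 5.58 p [516.7  31.7 101.8] tooly [-0.035  0.999  0.   ] toolz [0.999 0.035 0.   ] F [ 0.5  -0.49 -3.19] open 14.9 q [-0.09  0.28 -0.33  0.96  0.   -0.13]
[-65.10892483 -81.10143439] (array([47.8,  1.1,  0.1]), array([-0.05,  0.01, -0.01]))
```

View pics/e_top.png

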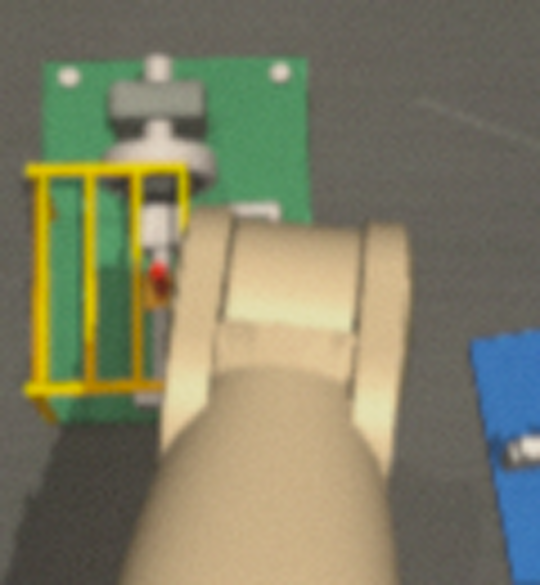

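View pics/e_side.png

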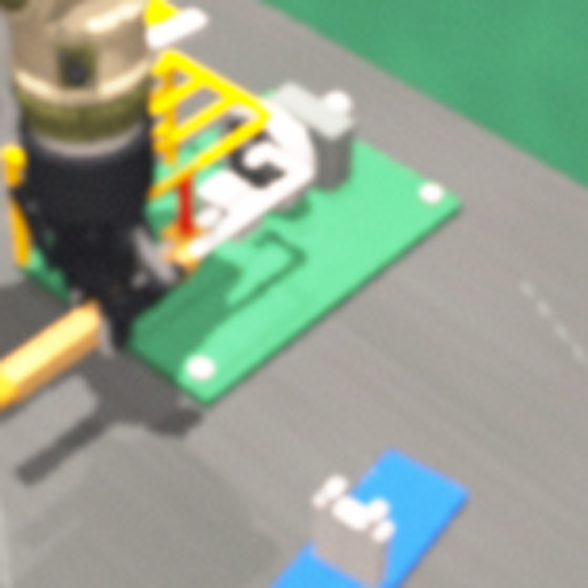

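```bash
python3 -c "
from h import *
import pickle
T,S=pickle.load(open('c1.pkl','rb'))
from plan import inrig,rigpt
p=plane(T,[(250+280/4.5-.5,110+204/4.5-.5),(250+233/4.5-.5,110+204/4.5-.5)],124)
for q in p: print(q,inrig(q))
for X in(85,90,95): print(X,proj(T,rigpt([X,0,90])))
print('post',250+159/4.5,110+272/4.5)
"
```

```text
[708.5735168   35.12714871 124.        ] [126.731555   -84.51033123]
[708.30680679  67.10256708 124.        ] [127.60882808 -52.54583677]
85 [[284.98778138 171.70786061]]
90 [[284.96371751 170.16457912]]
95 [[284.93978239 168.62406467]]
post 285.3333333333333 170.44444444444446
```

```bash
python3 -m handwheel '[{"offset":[20,1,5],"turn":[0,0,0],"grip":5},{"offset":[40,1,5],"turn":[0,0,0],"grip":5},{"offset":[50,1,5],"turn":[0,0,0],"grip":5},{"offset":[50,1,5],"turn":[0,0,0],"grip":5},{"offset":[50,14,5],"turn":[0,0,0],"grip":5},{"offset":[50,20,5],"turn":[0,0,0],"grip":5},{"offset":[50,20,5],"turn":[0,0,0],"grip":5}]'
python3 -c "
from plan import *
import pickle
state();print(inrig(bot.get_obs()['eef_pos']))
T=bot.camera('top');S=bot.camera('side')
pickle.dump((T,S),open('c2.pkl','wb'))
crop(T,250,130,340,210,6,'pics/f_top.png');crop(S,290,140,400,220,6,'pics/f_side.png')"
```

```text
t: 6.55
eef_pos: [521.4, 52.5, 52.4]
orientation: [-0.028, 1.569, 0.028]
wrist_force: [-0.4, 0.5, -2.6]
opening: 14.2
t 6.55 p [521.4  52.5  52.4] tooly [-0.036  0.999  0.   ] toolz [0.999 0.036 0.001] F [-0.39  0.45 -2.56] open 14.2 q [-0.05  0.34 -0.38  0.85  0.   -0.09]
[-59.71414367 -60.41599967]
```

View pics/f_top.png

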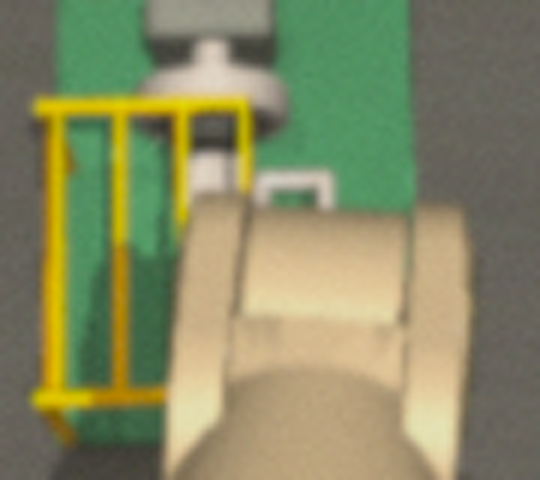

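View pics/f_side.png

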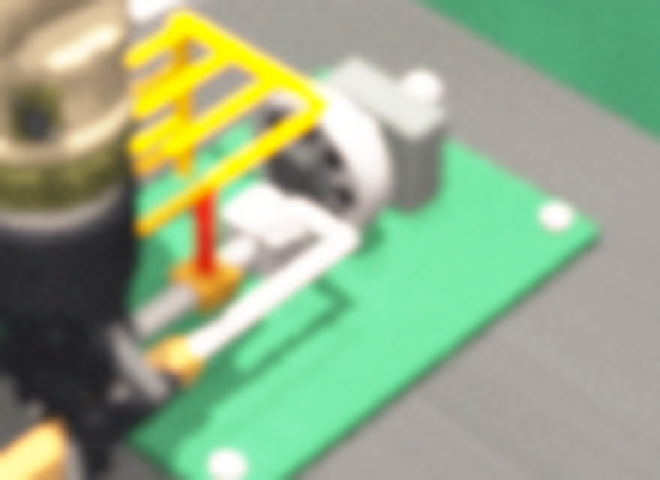

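```bash
python3 -c "
from h import *
import pickle
T,S=pickle.load(open('c2.pkl','rb'))
from plan import inrig
p=plane(T,[(250+333/6-.5,130+170/6-.5),(250+255/6-.5,130+170/6-.5)],72)
for q in p: print(q,inrig(q))
"
```

```text
[715.29232211  56.32288008  72.        ] [134.20426579 -63.56850785]
[714.96722876  97.84140732  72.        ] [135.36456533 -22.06492373]
```

Hook outer edge measured at rig x of about 134 and y from -63 to -22, as predicted. The tip is about 14 mm behind the post, so I'll slide it in.

```bash
python3 -m handwheel '[{"offset":[0,10,0],"turn":[0,0,0],"grip":5},{"offset":[0,20,0],"turn":[0,0,0],"grip":5},{"offset":[0,30,0],"turn":[0,0,0],"grip":5},{"offset":[0,38,0],"turn":[0,0,0],"grip":5},{"offset":[0,43,0],"turn":[0,0,0],"grip":5},{"offset":[0,43,0],"turn":[0,0,0],"grip":5},{"offset":[0,43,0],"turn":[0,0,0],"grip":5}]'
python3 -c "
from plan import *
state();print(inrig(bot.get_obs()['eef_pos']))
S=bot.camera('side')
crop(S,290,140,400,220,6,'pics/g_side.png')
T=bot.camera('top')
crop(T,250,130,340,210,6,'pics/g_top.png')
"
```

```text
t: 7.52
eef_pos: [519.8, 94.9, 52.2]
orientation: [-0.027, 1.57, 0.027]
wrist_force: [0.3, 0.3, -2.2]
opening: 14.8
t 7.53 p [519.8  94.9  52.2] tooly [-0.035  0.999  0.   ] toolz [0.999 0.035 0.001] F [ 0.31  0.31 -2.21] open 14.8 q [ 0.03  0.35 -0.37  0.85  0.   -0.01]
[-59.78575961 -18.05450735]
```

View pics/g_side.png

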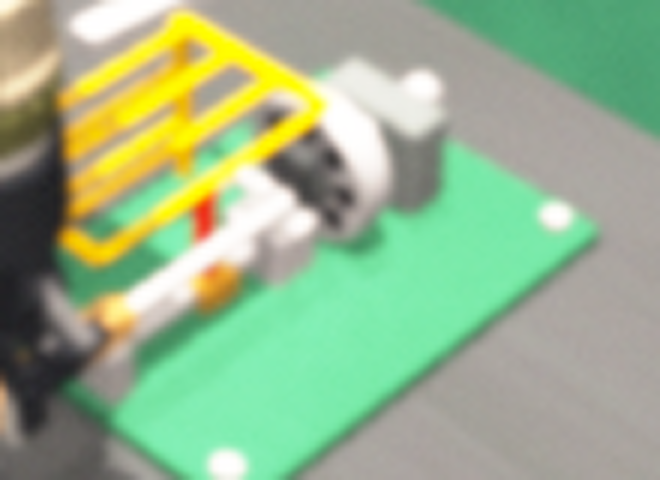

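View pics/g_top.png

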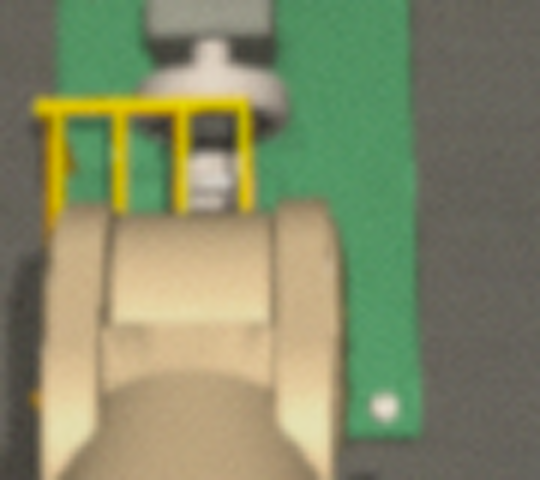

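```bash
python3 -m handwheel '[{"offset":[0,1,-8],"turn":[0,0,0],"grip":5},{"offset":[0,1,-16],"turn":[0,0,0],"grip":5},{"offset":[0,1,-22],"turn":[0,0,0],"grip":5},{"offset":[0,1,-24],"turn":[0,0,0],"grip":5},{"offset":[0,1,-26],"turn":[0,0,0],"grip":5},{"offset":[0,1,-26],"turn":[0,0,0],"grip":5}]'
python3 -c "
from plan import *
state();print(inrig(bot.get_obs()['eef_pos']))"
python3 -m handwheel '[{"offset":[0,0,-1],"turn":[0,0,0],"grip":5},{"offset":[0,0,-2],"turn":[0,0,0],"grip":5},{"offset":[0,0,-3],"turn":[0,0,0],"grip":5}]'
python3 -c "
from plan import *
state();print(inrig(bot.get_obs()['eef_pos']))"
python3 -m handwheel '[{"offset":[0,0,-1],"turn":[0,0,0],"grip":5},{"offset":[0,0,-2],"turn":[0,0,0],"grip":5},{"offset":[0,0,-3],"turn":[0,0,0],"grip":5},{"offset":[0,0,-4],"turn":[0,0,0],"grip":5}]'
python3 -c "
from plan import *
state();print(inrig(bot.get_obs()['eef_pos']))"
```

```text
t: 8.38
eef_pos: [493.8, 94.8, 52.2]
orientation: [-0.027, 1.57, 0.027]
wrist_force: [-0.7, -0.3, -2.5]
opening: 14.5
t 8.38 p [493.8  94.8  52.2] tooly [-0.035  0.999  0.   ] toolz [0.999 0.035 0.001] F [-0.69 -0.35 -2.46] open 14.5 q [ 0.03  0.31 -0.43  0.83  0.   -0.  ]
[-85.73483064 -17.21976785]
t: 8.75
eef_pos: [492.5, 94.8, 52.7]
orientation: [-0.027, 1.567, 0.027]
wrist_force: [5.2, 0.2, -3.5]
opening: 14.4
t 8.75 p [492.5  94.8  52.7] tooly [-0.035  0.999  0.   ] toolz [0.999 0.035 0.004] F [ 5.16  0.15 -3.55] open 14.4 q [ 0.03  0.3  -0.44  0.83  0.   -0.  ]
[-87.10090425 -17.18048806]
t: 9.25
eef_pos: [489.3, 94.7, 52.8]
orientation: [-0.027, 1.565, 0.027]
wrist_force: [5.3, 0.4, -4.6]
opening: 14.8
t 9.25 p [489.3  94.7  52.8] tooly [-0.034  0.999  0.   ] toolz [0.999 0.034 0.006] F [ 5.33  0.39 -4.64] open 14.8 q [ 0.03  0.29 -0.45  0.82  0.   -0.  ]
[-90.29425253 -17.16159341]
```

Contact at a TCP rig x of about -87, with 5 N of friction and a compliance of roughly 3 N/mm. I'll draw on to just short of the stop window.

```bash
python3 -m handwheel '[{"offset":[0,0,-2],"turn":[0,0,0],"grip":5},{"offset":[0,0,-4],"turn":[0,0,0],"grip":5},{"offset":[0,0,-6],"turn":[0,0,0],"grip":5},{"offset":[0,0,-8],"turn":[0,0,0],"grip":5},{"offset":[0,0,-10],"turn":[0,0,0],"grip":5},{"offset":[0,0,-12],"turn":[0,0,0],"grip":5},{"offset":[0,0,-14],"turn":[0,0,0],"grip":5},{"offset":[0,0,-16],"turn":[0,0,0],"grip":5},{"offset":[0,0,-18],"turn":[0,0,0],"grip":5},{"offset":[0,0,-20],"turn":[0,0,0],"grip":5}]'
python3 -c "
from plan import *
state();print(inrig(bot.get_obs()['eef_pos']))"
```

```text
t: 10.5
eef_pos: [470.0, 94.1, 52.9]
orientation: [-0.027, 1.564, 0.028]
wrist_force: [5.3, 0.8, -4.3]
opening: 14.9
t 10.5 p [470.   94.1  52.9] tooly [-0.035  0.999  0.   ] toolz [0.999 0.035 0.007] F [ 5.28  0.83 -4.34] open 14.9 q [ 0.03  0.26 -0.5   0.81  0.   -0.01]
[-109.57555567  -17.07860823]
```

```bash
S='from plan import *
state();print(inrig(bot.get_obs()["eef_pos"]))'
python3 -m handwheel '[{"offset":[0,0,-2],"turn":[0,0,0],"grip":5},{"offset":[0,0,-4],"turn":[0,0,0],"grip":5},{"offset":[0,0,-5],"turn":[0,0,0],"grip":5}]'; python3 -c "$S"
python3 -m handwheel '[{"offset":[0,0,-1],"turn":[0,0,0],"grip":5},{"offset":[0,0,-2],"turn":[0,0,0],"grip":5},{"offset":[0,0,-3],"turn":[0,0,0],"grip":5}]'; python3 -c "$S"
```

```text
t: 10.88
eef_pos: [465.4, 93.9, 52.9]
orientation: [-0.027, 1.563, 0.028]
wrist_force: [5.7, 1.8, -4.7]
opening: 14.7
t 10.88 p [465.4  93.9  52.9] tooly [-0.035  0.999  0.001] toolz [0.999 0.035 0.008] F [ 5.74  1.8  -4.65] open 14.7 q [ 0.03  0.25 -0.51  0.8   0.   -0.01]
[-114.15810534  -17.04207059]
t: 11.25
eef_pos: [462.8, 93.8, 52.9]
orientation: [-0.027, 1.562, 0.028]
wrist_force: [4.6, 0.6, -4.7]
opening: 14.5
t 11.25 p [462.8  93.8  52.9] tooly [-0.035  0.999  0.001] toolz [0.999 0.035 0.008] F [ 4.63  0.56 -4.69] open 14.5 q [ 0.03  0.25 -0.51  0.8   0.   -0.01]
[-116.75800114  -17.04012872]
```

Now short feeling steps of 3 mm, one call at a time.

```bash
python3 -m handwheel '[{"offset":[0,0,-1],"turn":[0,0,0],"grip":5},{"offset":[0,0,-2],"turn":[0,0,0],"grip":5},{"offset":[0,0,-3],"turn":[0,0,0],"grip":5}]'
```

```text
t: 11.62
eef_pos: [460.1, 93.8, 52.9]
orientation: [-0.027, 1.562, 0.028]
wrist_force: [5.1, 0.8, -4.5]
opening: 14.7
```

```bash
python3 -m handwheel '[{"offset":[0,0,-1],"turn":[0,0,0],"grip":5},{"offset":[0,0,-2],"turn":[0,0,0],"grip":5},{"offset":[0,0,-3],"turn":[0,0,0],"grip":5}]'
```

```text
t: 12.0
eef_pos: [457.5, 93.7, 52.9]
orientation: [-0.026, 1.561, 0.028]
wrist_force: [5.2, 1.4, -5.2]
opening: 14.3
```

```bash
python3 -m handwheel '[{"offset":[0,0,-1],"turn":[0,0,0],"grip":5},{"offset":[0,0,-2],"turn":[0,0,0],"grip":5},{"offset":[0,0,-3],"turn":[0,0,0],"grip":5}]'
```

```text
t: 12.38
eef_pos: [456.0, 93.7, 53.2]
orientation: [-0.026, 1.558, 0.028]
wrist_force: [8.6, 1.2, -6.4]
opening: 14.9
```

```bash
python3 -m handwheel '[{"offset":[0,0,-1],"turn":[0,0,0],"grip":5},{"offset":[0,0,-2],"turn":[0,0,0],"grip":5},{"offset":[0,0,-3],"turn":[0,0,0],"grip":5}]'
```

```text
t: 12.75
eef_pos: [456.0, 93.7, 53.7]
orientation: [-0.026, 1.553, 0.028]
wrist_force: [10.4, 1.8, -6.5]
opening: 14.4
```

```bash
python3 -m handwheel '[{"offset":[0,0,-1],"turn":[0,0,0],"grip":5},{"offset":[0,0,-2],"turn":[0,0,0],"grip":5}]'
```

```text
t: 13.0
eef_pos: [456.1, 93.8, 54.2]
orientation: [-0.026, 1.549, 0.029]
wrist_force: [10.6, 1.3, -6.3]
opening: 14.4
```

Stop felt at TCP x of 456.0: it stopped moving and the force rose from 5 to 10.5 N. That is rig x of about 53.5 for the post, inside the 40–56 window. Now the steady pull.

```bash
python3 -m handwheel '[{"offset":[0,0,-2],"turn":[0,0.3,0],"grip":5},{"offset":[0,0,-2.7],"turn":[0,0.6,0],"grip":5},{"offset":[0,0,-2.7],"turn":[0,0.6,0],"grip":5},{"offset":[0,0,-2.7],"turn":[0,0.6,0],"grip":5}]'; python3 -c "
from plan import *
state()"
```

```text
t: 13.5
eef_pos: [456.0, 93.9, 54.8]
orientation: [-0.025, 1.555, 0.029]
wrist_force: [8.2, 0.6, -5.1]
opening: 14.5
t 13.5 p [456.   93.9  54.8] tooly [-0.035  0.999  0.002] toolz [0.999 0.035 0.015] F [ 8.24  0.56 -5.12] open 14.5 q [ 0.03  0.23 -0.53  0.79  0.   -0.01]
```

```bash
python3 -m handwheel '[{"offset":[0,0,-3],"turn":[0,0.3,0],"grip":5},{"offset":[0,0,-3.8],"turn":[0,0.3,0],"grip":5},{"offset":[0,0,-4.2],"turn":[0,0.3,0],"grip":5}]'
```

```text
t: 13.88
eef_pos: [455.9, 94.0, 55.8]
orientation: [-0.025, 1.553, 0.029]
wrist_force: [14.0, 2.9, -7.8]
opening: 14.1
```

```bash
python3 -m handwheel '[{"offset":[0.3,0,-3.9],"turn":[0,0.3,0],"grip":5},{"offset":[0.3,0,-3.9],"turn":[0,0.3,0],"grip":5}]'
```

```text
t: 14.12
eef_pos: [456.0, 94.1, 56.6]
orientation: [-0.025, 1.551, 0.03]
wrist_force: [10.8, 1.6, -5.3]
opening: 14.7
```

```bash
python3 -m handwheel '[{"offset":[0.5,0,-4.4],"turn":[0,0.3,0],"grip":5},{"offset":[0.5,0,-4.4],"turn":[0,0.3,0],"grip":5},{"offset":[0.5,0,-4.4],"turn":[0,0.3,0],"grip":5},{"offset":[0.5,0,-4.4],"turn":[0,0.3,0],"grip":5}]'
```

```text
t: 14.62
eef_pos: [456.0, 94.1, 57.2]
orientation: [-0.024, 1.548, 0.03]
wrist_force: [12.8, 1.4, -7.0]
opening: 14.4
```

12.8 N, settled. Holding for a second and a half in one call.

```bash
python3 -m handwheel '[{"offset":[0.5,0,-4.4],"turn":[0,0.2,0],"grip":5},{"offset":[0.5,0,-4.4],"turn":[0,0.2,0],"grip":5},{"offset":[0.5,0,-4.4],"turn":[0,0.2,0],"grip":5},{"offset":[0.5,0,-4.4],"turn":[0,0.2,0],"grip":5},{"offset":[0.5,0,-4.4],"turn":[0,0.2,0],"grip":5},{"offset":[0.5,0,-4.4],"turn":[0,0.2,0],"grip":5},{"offset":[0.5,0,-4.4],"turn":[0,0.2,0],"grip":5},{"offset":[0.5,0,-4.4],"turn":[0,0.2,0],"grip":5},{"offset":[0.5,0,-4.4],"turn":[0,0.2,0],"grip":5},{"offset":[0.5,0,-4.4],"turn":[0,0.2,0],"grip":5},{"offset":[0.5,0,-4.4],"turn":[0,0.2,0],"grip":5},{"offset":[0.5,0,-4.4],"turn":[0,0.2,0],"grip":5}]'; python3 -c "
from plan import *
for i in range(3): state()"
```

```text
t: 16.12
eef_pos: [456.1, 94.2, 58.0]
orientation: [-0.024, 1.544, 0.03]
wrist_force: [12.4, 1.5, -6.1]
opening: 14.5
t 16.12 p [456.1  94.2  58. ] tooly [-0.034  0.999  0.004] toolz [0.999 0.034 0.027] F [12.43  1.48 -6.15] open 14.5 q [ 0.03  0.22 -0.54  0.79  0.   -0.01]
t 16.12 p [456.1  94.2  58. ] tooly [-0.034  0.999  0.004] toolz [0.999 0.034 0.027] F [12.43  1.48 -6.15] open 14.5 q [ 0.03  0.22 -0.54  0.79  0.   -0.01]
t 16.12 p [456.1  94.2  58. ] tooly [-0.034  0.999  0.004] toolz [0.999 0.034 0.027] F [12.43  1.48 -6.15] open 14.5 q [ 0.03  0.22 -0.54  0.79  0.   -0.01]
```

Held about 12.5 N for 1.5 s with the TCP still. Now unhooking: forward first, then a look.

```bash
python3 -m handwheel '[{"offset":[0,0,0],"turn":[0,0,0],"grip":5},{"offset":[0,0,3],"turn":[0,0,0],"grip":5},{"offset":[0,0,8],"turn":[0,0.5,0],"grip":5},{"offset":[0,0,14],"turn":[0,1,0],"grip":5},{"offset":[1,0,20],"turn":[0,1.5,0],"grip":5},{"offset":[2,0,25],"turn":[0,1.5,0],"grip":5},{"offset":[2,0,25],"turn":[0,1.5,0],"grip":5},{"offset":[2,0,25],"turn":[0,1.5,0],"grip":5}]'; python3 -c "
from plan import *
state();print(inrig(bot.get_obs()['eef_pos']))
S=bot.camera('side')
crop(S,270,140,390,230,6,'pics/i_side.png')
T=bot.camera('top')
crop(T,250,130,340,210,6,'pics/i_top.png')
"
```

```text
t: 17.12
eef_pos: [480.7, 95.1, 56.5]
orientation: [-0.024, 1.571, 0.03]
wrist_force: [-0.2, -0.6, -3.0]
opening: 14.8
t 17.12 p [480.7  95.1  56.5] tooly [-0.035  0.999  0.004] toolz [0.999 0.035 0.   ] F [-0.18 -0.63 -2.96] open 14.8 q [ 0.03  0.28 -0.46  0.83  0.   -0.01]
[-98.83432001 -16.4612159 ]
```

View pics/i_side.png

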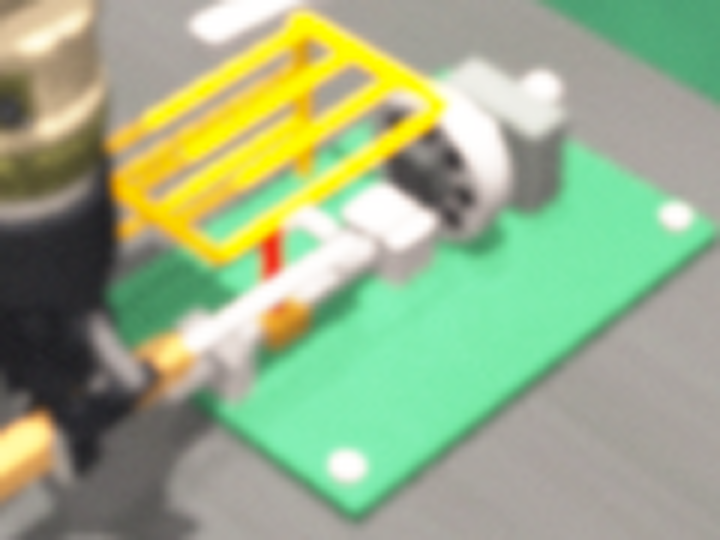

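View pics/i_top.png

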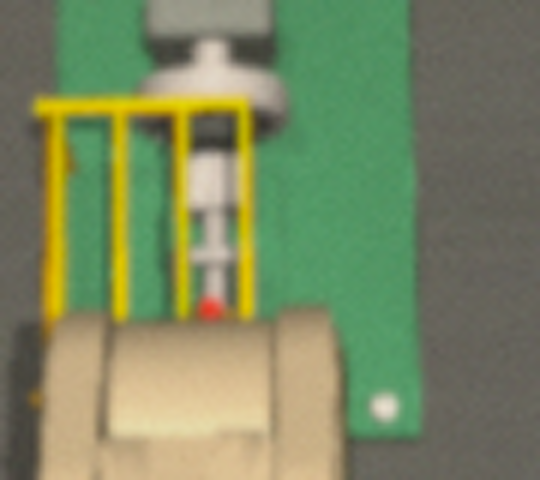

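The side view shows the post (272,255) clear of the hook tip (310,220), with the hook about 10 mm beyond it. Sliding out to the right.

```bash
python3 -m handwheel '[{"offset":[0,-8,1],"turn":[0,0,0],"grip":5},{"offset":[0,-18,1],"turn":[0,0,0],"grip":5},{"offset":[0,-30,1],"turn":[0,0,0],"grip":5},{"offset":[0,-42,1],"turn":[0,0,0],"grip":5},{"offset":[0,-54,1],"turn":[0,0,0],"grip":5},{"offset":[0,-66,1],"turn":[0,0,0],"grip":5},{"offset":[0,-75,1],"turn":[0,0,0],"grip":5},{"offset":[0,-75,1],"turn":[0,0,0],"grip":5},{"offset":[-20,-75,1],"turn":[0,0,0],"grip":5},{"offset":[-45,-75,1],"turn":[0,0,0],"grip":5},{"offset":[-45,-75,1],"turn":[0,0,0],"grip":5},{"offset":[-45,-75,1],"turn":[0,0,0],"grip":5}]'; python3 -c "
from plan import *
state();print(inrig(bot.get_obs()['eef_pos']))
import pickle
S=bot.camera('side');T=bot.camera('top');pickle.dump((T,S),open('c3.pkl','wb'))
crop(S,270,140,390,230,6,'pics/j_side.png')
crop(T,250,130,340,210,6,'pics/j_top.png')
a=np.deg2rad(8.86)
print(plan([499.3,-161.8,102],8.86))
"
```

```text
t: 18.73
eef_pos: [483.9, 20.2, 100.7]
orientation: [-0.024, 1.571, 0.03]
wrist_force: [-0.3, -0.3, -2.3]
opening: 14.0
t 18.73 p [483.9  20.2 100.7] tooly [-0.035  0.999  0.004] toolz [ 0.999  0.035 -0.   ] F [-0.26 -0.29 -2.26] open 14.0 q [-0.13  0.22 -0.41  0.94  0.   -0.16]
[-98.35534802 -91.34110717]
(array([  -2.5, -182.5,    9.6]), array([-6.87, -0.08, -0.24]))
```

View pics/j_side.png

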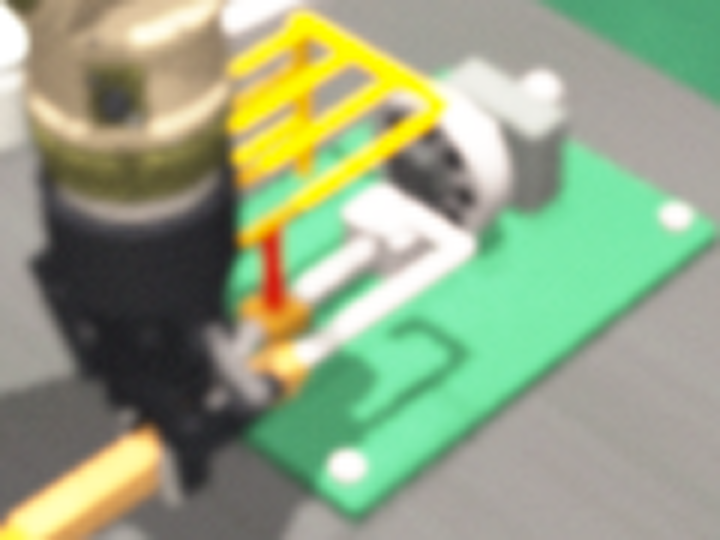

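View pics/j_top.png

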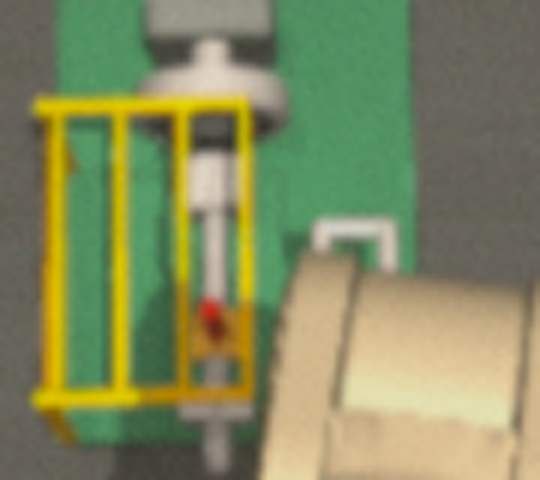

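```bash
python3 -c "
from h import *
import pickle
T,S=pickle.load(open('c3.pkl','rb'))
T2,S2=pickle.load(open('c2.pkl','rb'))
from plan import inrig
for z in(120,124): 
  for q in plane(T,[(250+397/6-.5,130+219/6-.5),(250+312/6-.5,130+219/6-.5)],z): print(z,inrig(q)-[-98.36,-91.34])
# height of hook corner by triangulation: outer right corner, both views
print('c3',tri(T,(250+394/6-.5,130+222/6-.5),S,(270+470/6-.5,140+242/6-.5)))
print('c2',tri(T2,(250+330/6-.5,130+173/6-.5),S2,(290+354/6-.5,140+238/6-.5)))
for X in(45,50,55,60): print(X,proj(T,__import__('plan').rigpt([X,0,90])))
print(250+211/6-.5,130+313/6-.5)
"
```

```text
120 [190.37903603  -4.21998854]
120 [191.5711768   39.00997701]
124 [189.20218269  -4.11897717]
124 [190.3901986   38.96141074]
c3 (array([674.48983927,  24.62075881, 111.85280573]), np.float64(1.33071186922099))
c2 (array([714.31361357,  58.40400013,  67.56208566]), np.float64(1.593533382875814))
45 [[285.18496265 184.15289525]]
50 [[285.15985816 182.58772907]]
55 [[285.13488479 181.02527294]]
60 [[285.11004223 179.46553439]]
284.6666666666667 181.66666666666666
```

The bolt stays drawn, with the post at rig x of about 53. The rod turned about 1.3° nose-down in the grip, since its hook is 4 mm lower relative to the TCP. I'll correct that with tool pitch and carry it back above the rest.

```bash
python3 -m handwheel '[{"offset":[-4,-25,1],"turn":[-1,-0.3,0],"grip":5},{"offset":[-6,-65,3],"turn":[-2.5,-0.7,0],"grip":5},{"offset":[-6,-105,5],"turn":[-4,-1.2,-0.1],"grip":5},{"offset":[-6,-145,8],"turn":[-5.5,-1.4,-0.2],"grip":5},{"offset":[-6,-175,9.5],"turn":[-6.9,-1.4,-0.2],"grip":5},{"offset":[-6,-182.5,9.5],"turn":[-6.9,-1.4,-0.2],"grip":5},{"offset":[-6,-182.5,9.5],"turn":[-6.9,-1.4,-0.2],"grip":5},{"offset":[-6,-182.5,9.5],"turn":[-6.9,-1.4,-0.2],"grip":5},{"offset":[-6,-182.5,9.5],"turn":[-6.9,-1.4,-0.2],"grip":5}]'; python3 -c "
from plan import *
state()
import pickle
S=bot.camera('side');T=bot.camera('top');pickle.dump((T,S),open('c4.pkl','wb'))
crop(S,300,180,420,310,4.5,'pics/k_side.png')
crop(T,320,140,410,270,4.5,'pics/k_top.png')
print(plan([499.3,-161.8,100],8.86), bot.get_obs()['torque'])
"
```

```text
t: 19.95
eef_pos: [499.1, -160.8, 105.4]
orientation: [-0.121, 1.545, 0.124]
wrist_force: [0.2, 0.1, -2.3]
opening: 14.7
t 19.95 p [ 499.1 -160.8  105.4] tooly [-0.156  0.988 -0.   ] toolz [0.988 0.156 0.023] F [ 0.18  0.12 -2.28] open 14.7 q [-0.47  0.27 -0.33  0.95  0.01 -0.63]
(array([ 5.5, -0.7, -0.2]), array([0.1 , 1.32, 0.04])) [-0.00528247  0.14271561 -0.02685634]
```

View pics/k_side.png

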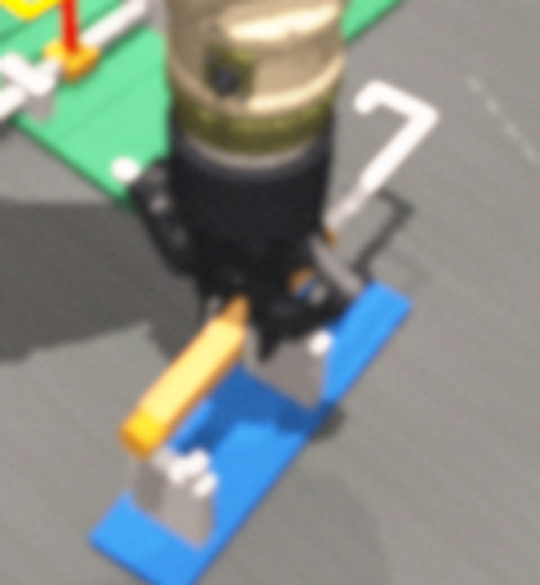

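View pics/k_top.png

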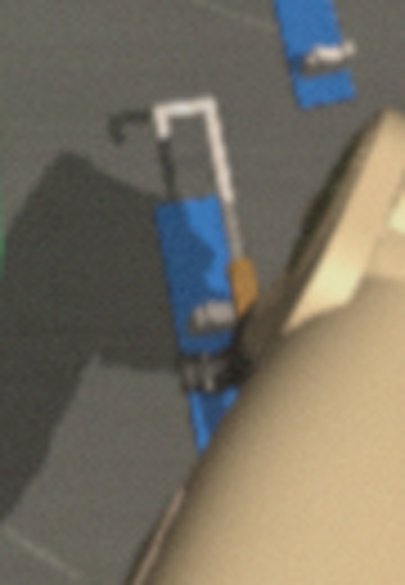

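```bash
python3 -c "
from h import *
import pickle
T,S=pickle.load(open('c4.pkl','rb'));T0,S0=pickle.load(open('c0.pkl','rb'))
for n,(t,s) in(('now',(T,S)),('start',(T0,S0))):
  for c,b in((t,(350,158,372,170)),(s,(375,195,402,215))):
    g=cv2.cvtColor(c['img'],cv2.COLOR_RGB2HSV).astype(int)
    m=(g[...,1]<60)&(g[...,2]>150);m2=np.zeros_like(m);m2[b[1]:b[3],b[0]:b[2]]=m[b[1]:b[3],b[0]:b[2]]
    p=np.argwhere(m2)[:,::-1];print(n,len(p),p.min(0),p.max(0), 'argmax x-y',p[np.argmax(p[:,0]-p[:,1])], p[np.argmax(p[:,0])])
print(tri(T,(320+212/4.5-.5,140+103/4.5-.5),S,(300+431/4.5-.5,180+116/4.5-.5)))
print(tri(T0,(335+160/5.5-.5,160+41/5.5-.5),S0,(315+430/5.5-.5,200+92/5.5-.5)))
"
```

```text
now 70 [354 162] [368 169] argmax x-y [367 162] [368 166]
now 511 [376 195] [401 214] argmax x-y [401 195] [401 195]
start 45 [352 166] [365 169] argmax x-y [364 166] [365 169]
start 540 [375 195] [401 214] argmax x-y [401 195] [401 195]
(array([ 687.1214786 , -133.17769214,  117.69426419]), np.float64(2.1615113785499727))
(array([ 686.1945057 , -130.41701302,   73.89384083]), np.float64(0.02812882034434984))
```

```bash
python3 -m handwheel '[{"offset":[0,-1,0],"turn":[-0.4,-0.7,0],"grip":5},{"offset":[12,-1,0],"turn":[-0.4,-0.7,0],"grip":5},{"offset":[24,-1,0],"turn":[-0.4,-0.7,0],"grip":5},{"offset":[34,-1,0],"turn":[-0.4,-0.7,0],"grip":5},{"offset":[39,-1,0],"turn":[-0.4,-0.7,0],"grip":5},{"offset":[42,-1,0],"turn":[-0.4,-0.7,0],"grip":5},{"offset":[42,-1,0],"turn":[-0.4,-0.7,0],"grip":5}]'; python3 -c "
from plan import *
state()
S=bot.camera('side')
crop(S,300,180,420,310,4.5,'pics/l_side.png')
print(plan([499.3,-161.8,57],8.86))
"
```

```text
t: 20.92
eef_pos: [500.4, -162.0, 63.4]
orientation: [-0.126, 1.532, 0.129]
wrist_force: [-0.8, 0.1, -2.6]
opening: 14.4
t 20.93 p [ 500.4 -162.    63.4] tooly [-0.163  0.987 -0.001] toolz [0.986 0.162 0.035] F [-0.8   0.09 -2.65] open 14.4 q [-0.48  0.31 -0.39  0.84  0.02 -0.64]
(array([ 6.6,  0.4, -1.4]), array([0.49, 2.03, 0.05]))
```

View pics/l_side.png

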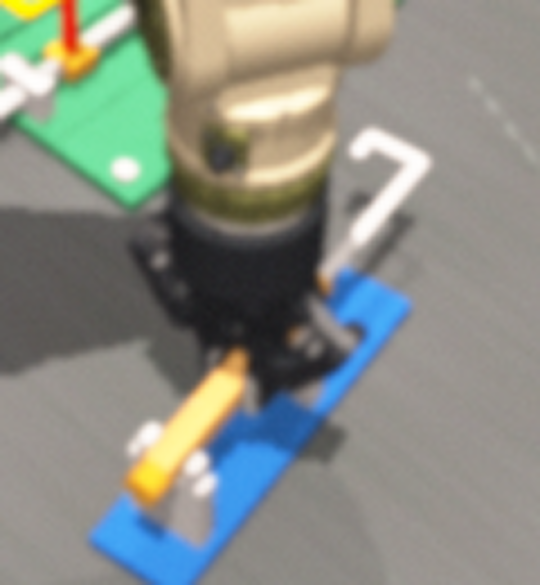

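```bash
python3 -m handwheel '[{"offset":[1,0.3,-1.3],"turn":[-0.6,0,0],"grip":5},{"offset":[3,0.3,-1.3],"turn":[-0.6,0,0],"grip":5},{"offset":[4,0.3,-1.3],"turn":[-0.6,0,0],"grip":5},{"offset":[4.5,0.3,-1.3],"turn":[-0.6,0,0],"grip":5}]'
```

```text
t: 21.48
eef_pos: [499.3, -161.9, 59.1]
orientation: [-0.134, 1.531, 0.137]
wrist_force: [-0.4, 0.1, -2.0]
opening: 14.5
```

```bash
python3 -m handwheel '[{"offset":[1,0,0],"turn":[0,0,0],"grip":5},{"offset":[1.5,0,0],"turn":[0,0,0],"grip":5},{"offset":[1.5,0,0],"turn":[0,0,0],"grip":5}]'
python3 -c "
from plan import *
S=bot.camera('side')
crop(S,300,180,420,310,4.5,'pics/m_side.png')
print(bot.get_obs()['torque'])
"
```

```text
t: 21.85
eef_pos: [499.3, -161.9, 57.8]
orientation: [-0.134, 1.531, 0.137]
wrist_force: [-2.2, 0.8, 0.5]
opening: 14.4
[ 0.18127248  0.33093632 -0.05815805]
```

View pics/m_side.png

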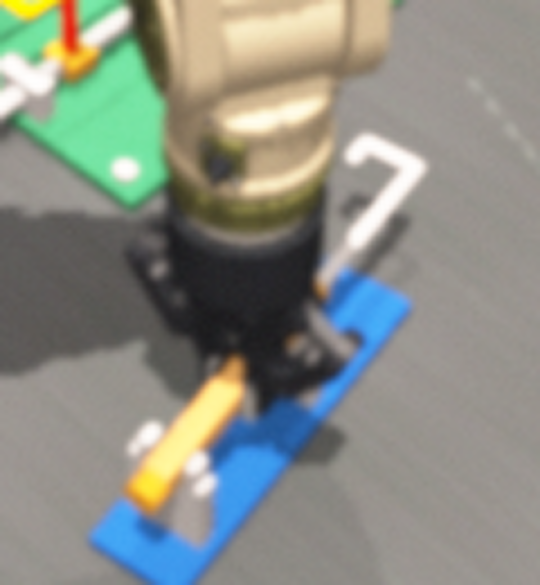

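```bash
python3 -m handwheel '[{"offset":[0,0,0],"turn":[0,0.5,0],"grip":5},{"offset":[0.7,0,0],"turn":[0,1,0],"grip":5},{"offset":[1,0,0],"turn":[0,1,0],"grip":5},{"offset":[1,0,0],"turn":[0,1,0],"grip":5}]'
python3 -c "
from plan import *
print(bot.get_obs()['torque'])
"
```

```text
t: 22.4
eef_pos: [499.1, -162.0, 58.0]
orientation: [-0.136, 1.549, 0.136]
wrist_force: [-8.1, 2.0, 12.1]
opening: 14.3
[ 0.4518779   0.746993   -0.03503086]
```

```bash
python3 -m handwheel '[{"offset":[0,0,0],"turn":[0,0,0],"grip":5},{"offset":[-0.5,0,0],"turn":[0,0,0],"grip":5},{"offset":[-0.5,0,0],"turn":[0,0,0],"grip":5}]' 30
python3 -c "
from plan import *
state();print(bot.get_obs()['torque'])
"
```

```text
t: 22.78
eef_pos: [499.2, -162.0, 58.7]
orientation: [-0.136, 1.549, 0.136]
wrist_force: [-1.5, 1.5, 4.5]
opening: 14.3
t 22.77 p [ 499.2 -162.    58.7] tooly [-0.173  0.985 -0.002] toolz [0.985 0.173 0.018] F [-1.48  1.51  4.53] open 14.3 q [-0.47  0.32 -0.39  0.84  0.01 -0.65]
[ 0.33547548  0.35347831 -0.01222124]
```

```bash
python3 -m handwheel '[{"offset":[0,0,0],"turn":[0,0,0],"grip":18},{"offset":[0,0,0],"turn":[0,0,0],"grip":24},{"offset":[0,0,0],"turn":[0,0,0],"grip":30},{"offset":[0,0,0],"turn":[0,0,0],"grip":40},{"offset":[0,0,0],"turn":[0,0,0],"grip":40}]'
python3 -c "
from plan import *
state()
S=bot.camera('side')
crop(S,300,180,420,310,4.5,'pics/n_side.png')"
```

```text
t: 23.4
eef_pos: [499.2, -162.0, 58.6]
orientation: [-0.136, 1.549, 0.136]
wrist_force: [0.0, -0.4, 0.5]
opening: 39.7
t 23.4 p [ 499.2 -162.    58.6] tooly [-0.173  0.985 -0.002] toolz [0.985 0.173 0.018] F [ 0.01 -0.38  0.45] open 39.7 q [-0.47  0.32 -0.39  0.84  0.01 -0.65]
```

View pics/n_side.png

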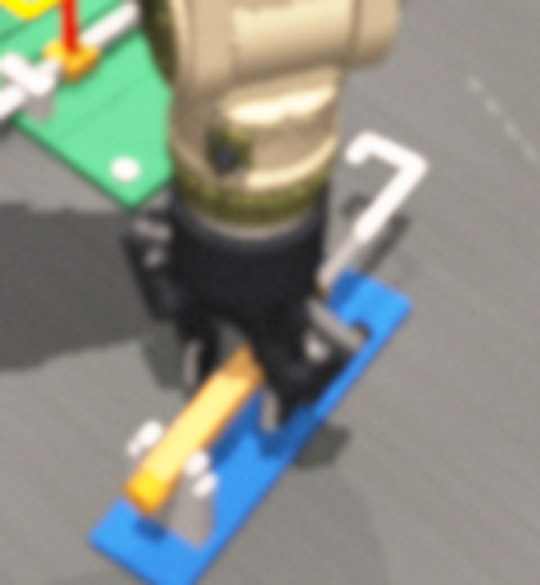

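Released with no residual force. Withdrawing straight up, then aside to check.

```bash
python3 -m handwheel '[{"offset":[-8,0,0],"turn":[0,0,0],"grip":40},{"offset":[-25,0,0],"turn":[0,0,0],"grip":40},{"offset":[-60,0,0],"turn":[0,0,0],"grip":40},{"offset":[-110,0,0],"turn":[0,0,0],"grip":40},{"offset":[-150,0,0],"turn":[0,0,0],"grip":40},{"offset":[-160,30,-20],"turn":[0,0,0],"grip":40},{"offset":[-160,80,-50],"turn":[0,0,0],"grip":40},{"offset":[-160,140,-70],"turn":[0,0,0],"grip":40},{"offset":[-160,200,-90],"turn":[0,0,0],"grip":40},{"offset":[-160,260,-90],"turn":[0,0,0],"grip":40},{"offset":[-160,320,-90],"turn":[0,0,0],"grip":40},{"offset":[-160,380,-90],"turn":[0,0,0],"grip":40}]'
python3 -c "
from plan import *
import pickle
state()
S=bot.camera('side');T=bot.camera('top');pickle.dump((T,S),open('c5.pkl','wb'))
crop(S,0,0,640,400,1.2,'pics/z_side.png');crop(T,0,0,640,400,1.2,'pics/z_top.png')"
sed 's/c0.pkl/c5.pkl/;s/^O=.*/O=(498.7,-160);A=9.1/;s#pics/rod_#pics/fin_#' m3.py > m4.py; python3 m4.py
sed 's/c0.pkl/c5.pkl/' meas.py > meas5.py; python3 meas5.py | grep -E "handle|red"
```

```text
t: 24.95
eef_pos: [341.7, 198.4, 217.3]
orientation: [-0.136, 1.546, 0.136]
wrist_force: [0.8, -0.1, -0.1]
opening: 40.0
t 24.95 p [341.7 198.4 217.3] tooly [-0.172  0.985 -0.002] toolz [0.985 0.172 0.02 ] F [ 0.85 -0.08 -0.08] open 40.0 q [ 0.33 -0.05 -0.41  1.19 -0.    0.15]
top handle 286 ((493.3908386230469, -161.25564575195312), (163.98008728027344, 17.217491149902344), 9.445926666259766) [[411.1000061035156, -166.1999969482422], [413.8999938964844, -183.1999969482422], [575.7000122070312, -156.3000030517578], [572.9000244140625, -139.3000030517578]]
top red 13 [284 180] [286 185] [285.15384615 182.15384615]
side handle 81 ((499.25714111328125, -172.04629516601562), (96.5870590209961, 6.696176052093506), 9.503201484680176) [[451.1000061035156, -176.6999969482422], [452.20001220703125, -183.3000030517578], [547.4000244140625, -167.39999389648438], [546.2999877929688, -160.8000030517578]]
side red 22 [314 180] [316 189] [314.90909091 184.68181818]
```

View pics/z_side.png

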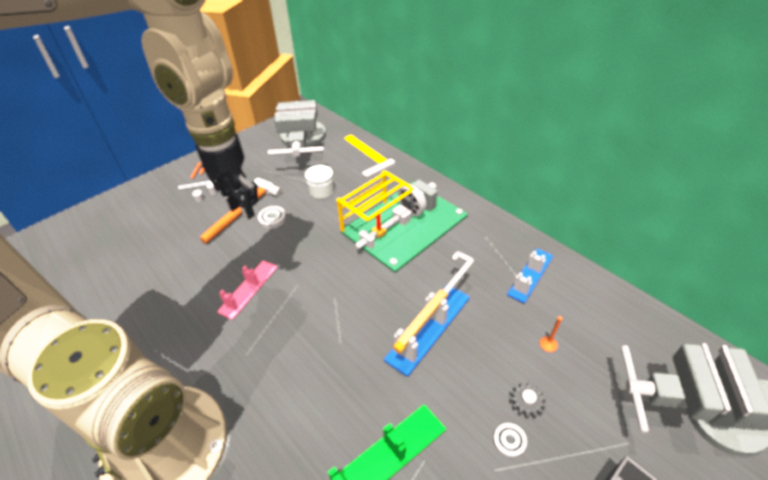

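View pics/z_top.png

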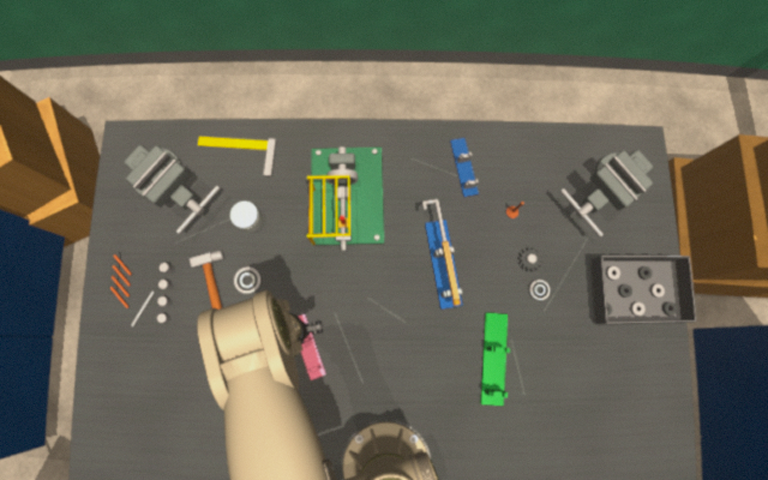

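View pics/fin_side.png

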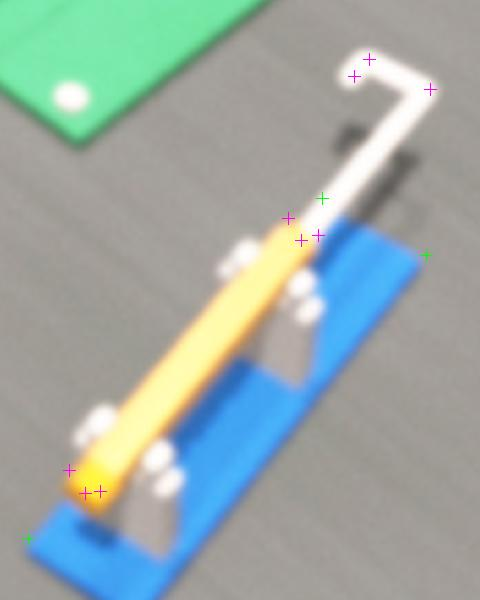

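View pics/fin_top.png

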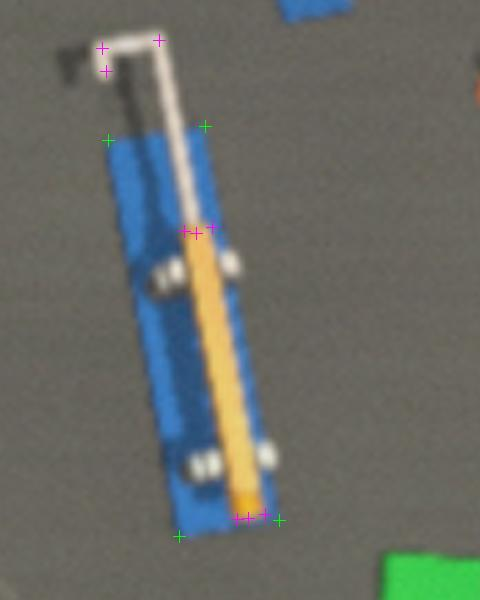

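```bash
sed -i 's/meas.py/meas5.py/' m4.py; python3 m4.py
```

```text
(no output)
```

View pics/fin_side.png

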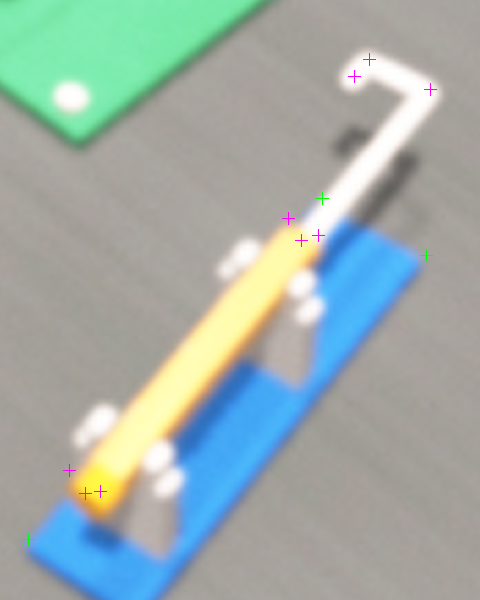

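View pics/fin_top.png

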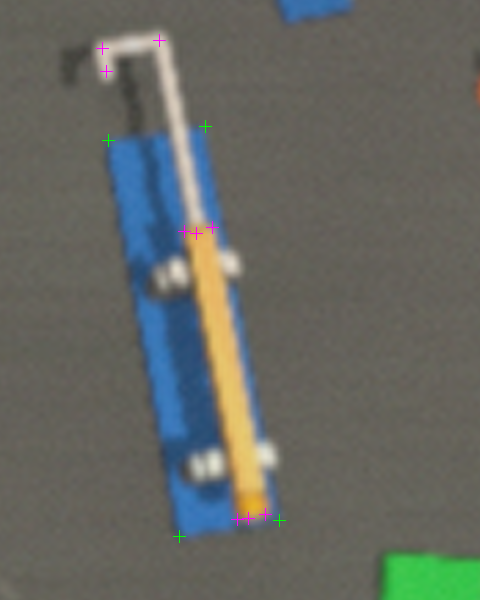

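The rod now sits about 2.5 mm further right than before. I'll check whether it is seated flat between the cheeks.

```bash
python3 -c "
from h import *
import pickle
o=[]
for f in('c0','c5'):
  T,S=pickle.load(open(f+'.pkl','rb'))
  o.append(cv2.resize(S['img'][235:300,325:385,::-1],None,fx=6.5,fy=6.5,interpolation=cv2.INTER_CUBIC))
cv2.imwrite('pics/cmp1.png',np.hstack(o))
o=[]
for f in('c0','c5'):
  T,S=pickle.load(open(f+'.pkl','rb'))
  o.append(cv2.resize(T['img'][195:260,350:390,::-1],None,fx=9,fy=9,interpolation=cv2.INTER_CUBIC))
cv2.imwrite('pics/cmp2.png',np.hstack(o))
"
```

```text
(no output)
```

View pics/cmp1.png

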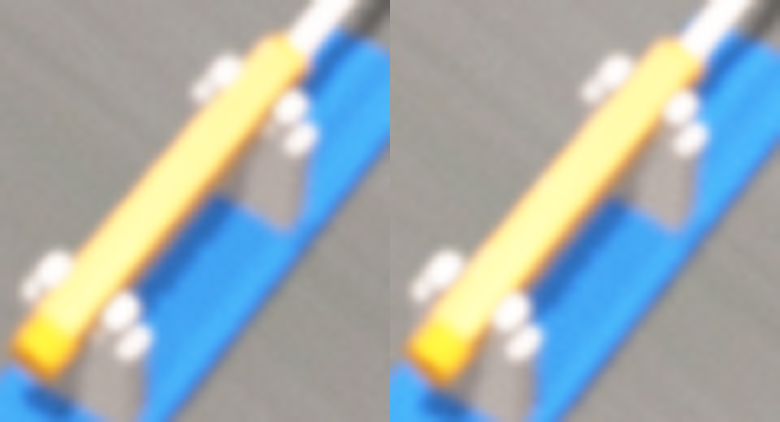

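View pics/cmp2.png

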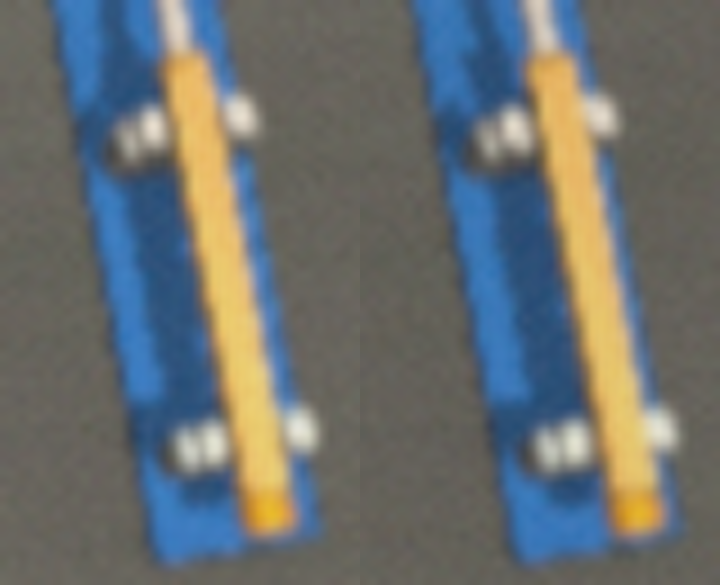

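```bash
python3 -c "
from h import *
import pickle
T,S=pickle.load(open('c5.pkl','rb'))
for p in([412,-174,80],[683,-130,75]):
  a=np.array(p,float)
  for d in([0,-2.9,0],[0,0,3],[3,0,0]): print(p,d,'top',(proj(T,a+d)-proj(T,a)).round(2),'side',(proj(S,a+d)-proj(S,a)).round(2))
# hook/tip boxes via difference of shapes: centroid shift of steel pixels
T0,S0=pickle.load(open('c0.pkl','rb'))
def cen(c,b):
  i=c['img'][b[1]:b[3],b[0]:b[2]].astype(np.float32);g=cv2.cvtColor(i,cv2.COLOR_RGB2GRAY);return g
for n,a,b,box in(('top hook',T0,T,(348,163,372,185)),('side hook',S0,S,(373,205,398,228)),('top cap',T0,T,(368,235,388,258)),('side cap',S0,S,(326,278,345,296)),('side rest corner',S0,S,(330,295,352,312)),('top green',T0,T,(400,255,430,300))):
  print(n,cv2.phaseCorrelate(cen(a,box),cen(b,box),cv2.createHanningWindow((box[2]-box[0],box[3]-box[1]),cv2.CV_32F)))
"
```

```text
[412, -174, 80] [0, -2.9, 0] top [[0.95 0.  ]] side [[0.9  0.82]]
[412, -174, 80] [0, 0, 3] top [[ 0.17 -0.07]] side [[-0.01 -0.72]]
[412, -174, 80] [3, 0, 0] top [[-0.02 -0.99]] side [[ 0.96 -0.81]]
[683, -130, 75] [0, -2.9, 0] top [[0.91 0.01]] side [[0.85 0.58]]
[683, -130, 75] [0, 0, 3] top [[ 0.13 -0.26]] side [[ 0.13 -0.76]]
[683, -130, 75] [3, 0, 0] top [[-0.02 -0.91]] side [[ 0.72 -0.58]]
top hook ((0.12705274486588536, 0.0692782114043684), 0.9004648907317055)
side hook ((0.7238481986535028, 0.3255935294182475), 0.9217794926961264)
top cap ((0.6797330088171929, 0.06544293591765893), 0.8958680480718613)
side cap ((0.4257058546533532, 0.24804186383734717), 1.0392214033338758)
side rest corner ((0.07553183047797063, 0.28046905118006826), 0.8924133302988829)
top green ((0.07006423420632224, 0.5771740147393842), 0.9579511817296346)
```

The shifts match a pure 2–3 mm move to the right, inside the 3 mm play of the cheeks, with no height or x change. The rod is seated flat and the post is still at rig x of about 53. Handing in.

```bash
python3 -c "
from cell import bot
print(bot.close_job())"
```

```text
the job is handed in; nothing more can be done
None
```

The job is handed in at about 25 s of the 67 s. The bolt is drawn to its stop and the rod is back in the large blue rest.

- **Drawing the bolt:** I took the rod from the rest, caught the red post from the open right side and drew the bolt. It slid at about 5 N until it stopped dead with the post at rig x of about 53 mm, inside the 40–56 mm window. I held 12–13 N for 1.5 s with the tool not moving. The highest pull I read was 14 N, about 15 N with the vertical part. Forces are read only at the end of each call, so a brief peak in between would not show.
- **Bolt afterwards:** in the last pictures the post is still at about 53 mm.
- **Rod in its rest:** the last pictures show it level between the cheeks, at the same height and x as before. It lies about 2–3 mm further right than at the start, within the cheeks' 3 mm play, and I left it there. During the pull it turned about 1.3° in the grip, which I corrected roughly before laying it down. The wrist force reached about 14 N on the rest as it seated.
- **Other checks:** the gripper is open, well away, and reads no contact. The loose parts show no visible change in the full views; the arm hides part of the hammer in each, and I did not measure them one by one.

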